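# Load a tea canister into the labelling cradle

## Task

Lay the green-banded tea canister in the groove of the labelling cradle with its knobbed lid pointing away from the orange stop, and, while still holding it, slide it along the groove until its base rests flat against the stop, without pushing the stop out of its setting. Let go, then swing the red-knobbed keeper arm fully across over the canister. Do not knock over the standing canisters.

Things in the scene. Friction and masses are not known exactly. Their poses are not given: they have to be found in the camera images.
- canister_center (a point): Centre of the canister to load: cream cylinder, 54 mm in diameter, 160 mm long, 0.14 to 0.22 kg, a 14 mm green band near its lid, lying level on a low wooden rest, axis 48 mm above the counter. Its own y axis runs along the cylinder: +y to the plain flat base, -y to the lid, whose black knob (21 mm in diameter) stands out 20 mm more. It may be turned about its own axis.
- canister_base (a point): Centre of the canister's flat base, 80 mm along +y from canister_center.
- rest: Fixed wooden rest under the canister, 75 x 150 mm; origin at the centre of its underside, y along the canister. Two V blocks at y = -55 and +55 mm, 12 mm thick, 37 mm out to either side, lower than the canister's axis; between them only the base board (top 9 mm above the counter), so fingers fit there.
- groove (a point): Fixed labelling cradle: point on the axis that the canister takes when settled in the groove, half-way between two wooden 90-degree V blocks; 65 mm above the counter. Own y: along the level groove towards the orange stop. Blocks at y = -55 and +55 mm, 12 mm thick, 37 mm out to either side, up to 5 mm below the axis. Between them fingers can reach down and travel (base plate 49 mm below the axis).
- cradle: The whole cradle, same axes as groove; origin on the counter below it. Grey base plate 150 x 270 mm, 16 mm thick. The keeper's pivot post (18 mm in diameter, up to 104 mm above the counter) stands at x = 55, y = -55 mm. A canister with only its weight on the V blocks drags with about 1 to 3 N; side or down load from a gripper adds to that.
- stop_mid (a point): Point on the groove axis, 82 mm towards the stop from groove: the middle of the stop's range, not the stop itself. Orange stop (fence_c0, its centre): plate on the axis, 50 wide, 52 tall, 10 mm thick. Its face to the canister is set anew each time within 12 mm of this point and is not reported: find it by touch or sight. Friction holds it; it slips at about 20 N, a slow push of 5 to 10 N is safe.
- keeper (a joint): Angle of the keeper, a flat steel arm turning level on the pivot post: 0 = fully across over the canister, pointing to the cradle's -x, at its end stop; grows counter-clockwise seen from above (1.57: to the cradle's -y, clear of the groove) up to 2.3. Starts at 1.55 to 2.1, stays where left; 1 to 2 N at the knob turns it. Arm 96 to 104 mm above the counter, 4 mm clear of a settled canister.
- keeper_hinge (a point): Point on the keeper's pivot axis, at the height of the middle of the red knob.
- keeper_knob (a point): Middle of the red round upright knob at the keeper's end: 20 mm in diameter, 30 mm tall, 127 mm above the counter; 75 mm from the pivot axis; its underside is 8 mm above the arm. To be pinched from above or pushed.
- stand0: Standing cream canister without green band, 54 mm in diameter, 160 mm tall plus a 20 mm black knob; origin at the centre of its underside, z up. To be left standing.
- stand1: Another standing canister, the same.
- stand2: Another standing canister, the same.
Mind the look-alikes: they are no part of the job. Leave any blue look-alike of the part that bears canister_center alone.

How it is judged (in metres and radians):
On the way:
1. the canister, still held, lies in the groove with its base against the stop (contact force between the fingers and canister above 0.3 N and contact force between canister and cradle above 0.3 N and z of canister_center in the frame of groove below 0.002 m and distance between canister_base and fence_c0 below 0.007 m and value of joint keeper above 0.8 rad), for 0.2 s.
At the end, for the whole second after the job is handed in: The canister lies at rest in the groove (within 2 mm of its settled height, within 0.05 rad of the groove's direction), its base no more than 2 mm from the orange stop, the stop within 3 mm of where it was set, and the keeper is within 0.12 rad of fully across; the canister is released (distance between canister_base and fence_c0 below 0.007 m and distance of fence_c0 from where it was at the start of the episode below 0.003 m and z of canister_center in the frame of groove below 0.002 m and angle between the y axis of canister_center and the y axis of groove, either way round below 0.05 rad and value of joint keeper below 0.12 rad and linear speed of canister below 0.01 m/s and contact force between the fingers and canister below 0.05 N); the robot touches nothing.
It fails at once if a standing canister is knocked over (angle between any of stand0, stand1, stand2's own z axis and vertical above 0.5 rad).
It also fails if it takes over 70 s, if anything falls off the work surface, if the arm or the gripper's body presses on something with over 40 N, if the wrist force passes 120 N, or if a joint passes its speed limit or range.

## Robot

A 6-joint arm with a two-finger parallel gripper is mounted at the origin on the work surface. World frame = base frame: x ahead of the robot, y to its left, z up, the work surface at z = 0. Lengths are in m, angles in degrees, forces in N, time in s.
With the tool pointing down it reaches from about 0.3 to 0.75 m from the base axis. Payload 8.5 kg.
Tool frame: the origin (TCP) lies between the finger pads; the fingertips stand 8 mm ahead of it and the grasp point (between the pads) lies 11 mm behind it; y points along the fingers, z is the direction in which the jaws open and shut, and the axes are right-handed (so a half turn about y gives the same grasp; the last joint's range is limited). The gripper opens to 85 mm and grips with 20 to 120 N. Pads are 22 mm wide; open, the fingers measure 114 mm over their backs; the gripper's body (76 mm by 85 mm) begins 54 mm behind the grasp point. The pads swing forward as they close: fully open they stand 13 mm farther back than shut.
Start: joints at [-78.283, 21.807, 74.336, -0, 83.858, -12.336], TCP at [0.224, -0.502, 0.239] pointing down, gripper open.
Joint ranges: [-178.18, 178.18], [-50.72, 133.34], [12.68, 142.11], [-81.47, 261.47], [9.98, 163.14], [-165.26, 165.26]. Speed limits (degrees/s): [136.94, 136.94, 180, 180, 180, 180].

## Interface

Orientations are given as a 3x3 rotation matrix whose columns are the frame's x, y, z axes.
In Python, from rig import env, get_image gives the robot as it stands.
- The arm moves only by the tool move_arm, never from a script. Its argument "targets" is one flat list of numbers, 6 for each row, row after row: the shift along the tool's x, y, z in mm, then the turn, a rotation vector about the tool's x, y, z in rad. A call has exactly 5 rows; each row shifts and turns the commanded pose from where the row before left it, along the tool's axes as they then stand; what a row does not reach is not made up. A row lasts 1/8 s, in which the tool goes at most 62.5 mm and 10.7 degrees, less where a joint would pass 70% of its speed; a pose out of reach is approached as far as the arm can. A call is refused whole if a number of a shift passes 62.5 or a number of a turn 0.188, either way. A call with a gripper value outside its range is refused whole. "hand" is the opening, from -1 (shut) to 1 (fully open), so that 0 is half open, set as the call begins (left out, the last holds). The fingers move at their own pace and stop on an object; "squeeze" is the grip in N (left out, the last holds). Time passes only in rows, so rows that do not move let the fingers close, or fill a call up. It gives the time, the measured TCP pose, the force and the opening at its end, in the units of the state.
- env.observe(): the state, without advancing time (a new reading comes with each control period).
- get_image(name): name is "side" or "top"; returns a dict with "pixels" (384x512x3 uint8, red, green, blue), "z_map" (384x512 float32, m along the optical axis (not along the pixel's ray), 0 where there is no reading), "intrinsics" (3x3 intrinsics, pixels), "k1" (the pictures are not rectified: a ray, as slopes to the right and down, at radius r is drawn at 1 + k1 r^2 times it, then the intrinsics apply), "R" (3x3) and "t" (3): a world point X has camera coordinates R X + t. Camera axes: x right, y down, z forward; pixel columns grow to the right and rows downward; lengths in m; the calibration is good to about 2 mm. A picture is of the moment at which its call begins.
- env.close_job(): hands the job in, once; it reports no verdict.
The state is a dict: "time_s": time; "q": joint angles; "qvel": joint speeds; "joint_efforts": joint torques, N m; "position": TCP position; "tool_rot": TCP orientation; "ft_force": force on the tool from outside, world axes, zero at the start; "wrist_torque": the same for the moment, N m; "grip_width": finger opening in m.
Only numpy, scipy, OpenCV 4.12 (cv2) and the standard library are available. Lean on these libraries where they do the work, as an engineer would, in place of code of your own. Each camera call takes 0.05 s, during which the arm holds its last target.

## Working session

There is one attempt and no reset: what is moved stays moved. The work goes in short steps, Python scripts to look and compute and a tool call to move; the robot and the scene stay as the last step left them, time stands still between calls to the robot, and variables do not carry over. Pictures are saved under pics/ and viewed, and the job is handed in when it is done.

Besides the shell and the picture viewer there is one more tool, called after "Request:" in YAML: its name, and indented under it one key for each argument. move_arm: Moves the arm, as the interface text tells. Its arguments: {"type":"object","properties":{"targets":{"type":"array"},"hand":{"type":"number"},"squeeze":{"type":"number"}},"required":["targets"]}

```bash
ls; mkdir -p pics; python3 - <<'E'
from rig import env, get_image
import cv2, numpy as np
s=env.observe()
print({k:np.round(v,4).tolist() for k,v in s.items()})
for n in ("side","top"):
    d=get_image(n)
    np.savez(f"pics/{n}0.npz",**{k:np.array(v) for k,v in d.items()})
    cv2.imwrite(f"pics/{n}0.png",cv2.cvtColor(d["pixels"],cv2.COLOR_RGB2BGR))
    print(n,d["intrinsics"],d["k1"],d["R"],d["t"])
E
```

```text
pics
{'time_s': 0.0, 'q': [-78.2843, 21.8422, 74.3851, 0.0017, 83.8582, -12.335], 'qvel': [-0.0301, -0.0206, -0.0556, -0.0394, 0.0031, 0.0593], 'joint_efforts': [-0.0017, -44.8464, -23.1279, -0.0002, 0.0048, 0.0], 'position': [0.2241, -0.502, 0.2387], 'tool_rot': [[-0.9132, -0.0003, 0.4075], [-0.4075, 0.0015, -0.9132], [-0.0003, -1.0, -0.0015]], 'ft_force': [0.7636, -1.3094, 0.48], 'wrist_torque': [0.028, -0.0013, 0.0135], 'grip_width': 0.0857}
side [[399.41056439   0.         255.48257845]
 [  0.         399.41056439 195.17956862]
 [  0.           0.           1.        ]] -0.1282909971429604 [[-0.92568414 -0.37811426  0.01176753]
 [-0.21948027  0.51146691 -0.83080083]
 [ 0.30811894 -0.77164189 -0.55644543]] [0.46366248 0.22625249 1.33497203]
top [[436.52442436   0.         257.22563799]
 [  0.         436.52442436 192.67913159]
 [  0.           0.           1.        ]] -0.06853519565360269 [[-0.02637143 -0.99957473 -0.01244653]
 [-0.99036137  0.02781789 -0.13568535]
 [ 0.13597389  0.00874834 -0.9906738 ]] [-0.00427958  0.51106262  1.35069467]
```

View pics/side0.png

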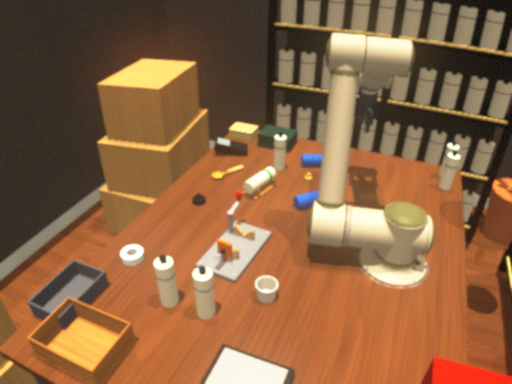

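View pics/top0.png

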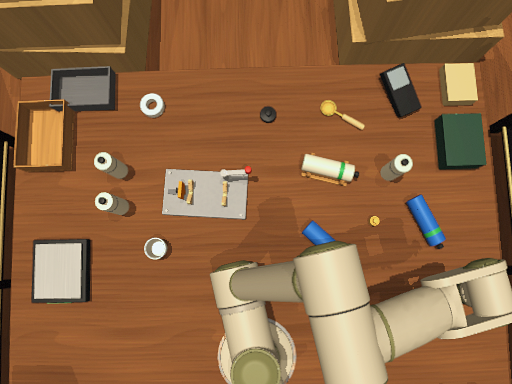

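The top view shows one cream canister lying down at about (328,168), with a green band at its right end. There are blue look-alikes at (425,222) and (318,233), and standing canisters at (397,166), (110,165) and (112,203). The cradle is at (206,194), with its stop at left (181,190) and its red knob at (249,170). I'll confirm with an enlarged crop and measure.

```bash
cat > h.py <<'E'
import numpy as np, cv2
def load(f): 
    d=np.load(f); return {k:d[k] for k in d.files}
def grab(n,tag):
    from rig import get_image
    d=get_image(n); np.savez(f"pics/{n}{tag}.npz",**{k:np.array(v) for k,v in d.items()}); return d
def rays(d,uv):
    K=d["intrinsics"]; uv=np.asarray(uv,float).reshape(-1,2)
    return cv2.undistortPoints(uv.reshape(-1,1,2),K,np.array([float(d["k1"]),0,0,0,0])).reshape(-1,2)
def cloud(d):
    h,w=d["z_map"].shape; u,v=np.meshgrid(np.arange(w),np.arange(h))
    p=rays(d,np.stack([u.ravel(),v.ravel()],1)); z=d["z_map"].ravel().astype(float)
    P=np.column_stack([p*z[:,None],z]); X=(P-d["t"])@d["R"]
    X[z==0]=np.nan
    return X.reshape(h,w,3)
def atz(d,uv,z):
    p=rays(d,uv); D=np.column_stack([p,np.ones(len(p))])@d["R"]; C=-d["R"].T@d["t"]
    s=(z-C[2])/D[:,2]; return C+s[:,None]*D
def crop(d,u0,v0,u1,v1,s,f):
    im=cv2.cvtColor(d["pixels"][v0:v1,u0:u1],cv2.COLOR_RGB2BGR)
    cv2.imwrite(f,cv2.resize(im,None,fx=s,fy=s,interpolation=cv2.INTER_CUBIC))
def proj(d,X):
    X=np.asarray(X,float).reshape(-1,3); 
    return cv2.projectPoints(X,cv2.Rodrigues(d["R"])[0],d["t"],d["intrinsics"],np.array([float(d["k1"]),0,0,0,0]))[0].reshape(-1,2)
E
python3 - <<'E'
from h import *
t=load("pics/top0.npz"); s=load("pics/side0.npz")
crop(t,285,135,425,205,5.5,"pics/c1.png"); crop(t,150,155,270,230,6,"pics/c2.png"); crop(s,190,120,310,290,3.5,"pics/c3.png")
C=cloud(t); 
for uv in [(181,190),(206,194),(328,168),(343,172),(249,170),(190,192),(224,192),(310,160),(403,162),(103,160),(104,200),(165,215),(246,214)]:
    print(uv,np.round(C[uv[1],uv[0]],4))
E
```

```text
(181, 190) [0.5178 0.2142 0.0914]
(206, 194) [0.5137 0.1472 0.0156]
(328, 168) [ 0.577  -0.2408  0.0718]
(343, 172) [ 0.5633 -0.2871  0.0707]
(249, 170) [0.5639 0.0033 0.1436]
(190, 192) [0.5203 0.1974 0.0256]
(224, 192) [0.5167 0.0878 0.0289]
(310, 160) [ 0.603  -0.1853  0.0761]
(403, 162) [ 0.5684 -0.4417  0.1783]
(103, 160) [0.6005 0.4282 0.1746]
(104, 200) [0.4824 0.4217 0.1768]
(165, 215) [0.4501 0.2823 0.0066]
(246, 214) [ 0.4472  0.0203 -0.0026]
```

View pics/c1.png

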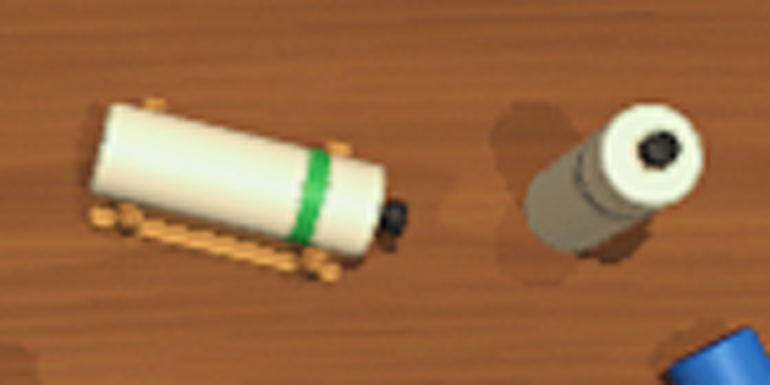

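View pics/c2.png

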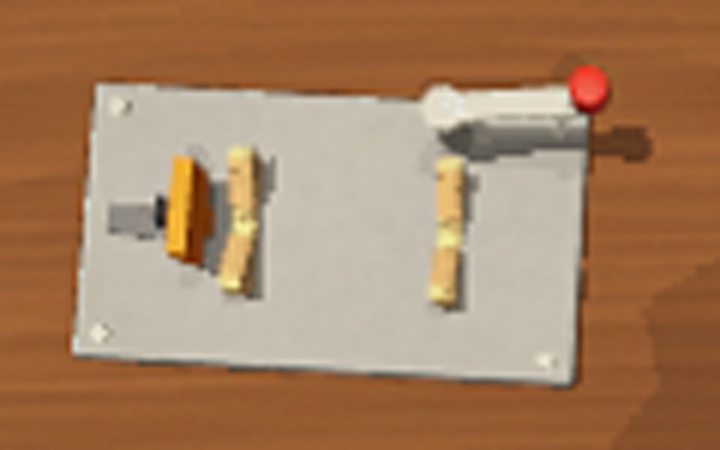

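View pics/c3.png

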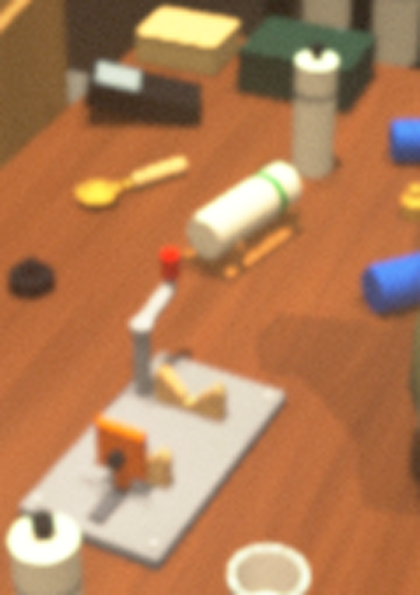

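The crop confirms the target: the cream canister at (328,168), with a green band near its lid and the lid towards world -y. The cradle's stop is at its +y end and its keeper post is at the +x,-y side, so no flip is needed. Next I'll measure it precisely.

```bash
cat > meas.py <<'E'
from h import *
from scipy.optimize import least_squares
t=load("pics/top0.npz"); s=load("pics/side0.npz")
def mask_in(d,box):
    u0,v0,u1,v1=box; m=np.zeros(d["z_map"].shape,bool); m[v0:v1,u0:u1]=1; return m
# plate
hsv=cv2.cvtColor(t["pixels"],cv2.COLOR_RGB2HSV)
m=(hsv[...,1]<60)&mask_in(t,(155,160,255,228))&(hsv[...,2]>60)
m=cv2.morphologyEx(m.astype(np.uint8),cv2.MORPH_CLOSE,np.ones((15,15)))
n,l,st,c=cv2.connectedComponentsWithStats(m); k=1+np.argmax(st[1:,4]); 
m=cv2.morphologyEx((l==k).astype(np.uint8),cv2.MORPH_OPEN,np.ones((7,7)))
cn=max(cv2.findContours(m,cv2.RETR_EXTERNAL,cv2.CHAIN_APPROX_NONE)[0],key=cv2.contourArea).reshape(-1,2)
W=atz(t,cn,0.016)[:,:2]
r=cv2.minAreaRect((W*1000).astype(np.float32)); print("plate rect mm",r)
for cc in [(0.016)]:
    pass
# canister
for nm,d,box in (("top",t,(298,148,360,190)),("side",s,(235,160,285,200))):
    C=cloud(d); P=C[mask_in(d,box)]; hs=cv2.cvtColor(d["pixels"],cv2.COLOR_RGB2HSV)[mask_in(d,box)]
    ok=((hs[:,1]<70)&(hs[:,2]>120)|((hs[:,0]>40)&(hs[:,0]<80)&(hs[:,1]>100)))&(P[:,2]>0.035)&(P[:,2]<0.085)
    P=P[ok]
    def f(p):
        # axis through (p0,p1,0.048), heading p2 ; 
        a=np.array([np.cos(p[2]),np.sin(p[2]),0]); q=P-np.array([p[0],p[1],p[3]]); q=q-np.outer(q@a,a)
        return np.linalg.norm(q,axis=1)-0.027
    for fixz in (0,1):
        g=(lambda p:f(np.r_[p,0.048])) if fixz else f
        x0=[P[:,0].mean(),P[:,1].mean(),np.radians(105)]+([] if fixz else [0.048])
        o=least_squares(g,x0,loss="soft_l1",f_scale=0.003)
        a=np.array([np.cos(o.x[2]),np.sin(o.x[2])]); al=(P[:,:2]-o.x[:2])@a
        lo,hi=np.percentile(al,[0.5,99.5]); mid=o.x[:2]+a*(lo+hi)/2
        print(nm,len(P),"heading",np.degrees(o.x[2]),"len",hi-lo,"centre",mid,"z",o.x[3:], "rms",np.std(o.fun))
E
python3 meas.py
```

```text
plate rect mm ((515.953857421875, 150.95860290527344), (270.71539306640625, 156.765625), 87.46393585205078)
top 809 heading 74.78429089491712 len 0.1565063580160277 centre [ 0.58525711 -0.24243811] z [0.04708894] rms 0.0028772371810227883
top 809 heading 74.74648650461616 len 0.15651197973034636 centre [ 0.5854615  -0.24249089] z [] rms 0.0028635105901874433
side 232 heading 74.5739522040299 len 0.16183322341707695 centre [ 0.58155794 -0.24140828] z [0.04681611] rms 0.002567733558995897
side 232 heading 74.54370982297405 len 0.16183738654113133 centre [ 0.58243096 -0.2416512 ] z [] rms 0.0026376109065236082
```

```bash
cat >> meas.py <<'E'
print("cams",-t["R"].T@t["t"],-s["R"].T@s["t"])
# robust rect fit
def rectres(p,W):
    c,sn=np.cos(p[2]),np.sin(p[2]); ey=np.array([c,sn]); ex=np.array([sn,-c])
    x=np.abs((W-p[:2])@ex)-0.075; y=np.abs((W-p[:2])@ey)-0.135
    return np.where(np.maximum(x,y)>0,np.hypot(np.maximum(x,0),np.maximum(y,0)),np.maximum(x,y))
o=least_squares(rectres,[0.516,0.151,np.radians(87)],args=(W,),loss="cauchy",f_scale=0.0015)
print("plate robust",o.x[:2],np.degrees(o.x[2]),np.median(np.abs(o.fun)))
pl=o.x
# stop/knob/post/vblocks blobs, both cams
def blob(d,lo,hi,box,nm):
    h=cv2.cvtColor(d["pixels"],cv2.COLOR_RGB2HSV); mm=cv2.inRange(h,np.array(lo),np.array(hi)).astype(bool)&mask_in(d,box)
    P=cloud(d)[mm]; print(nm,mm.sum(),"px",np.argwhere(mm).mean(0)[::-1],"xyz med",np.nanmedian(P,0)); return mm,P
ey=np.array([np.cos(pl[2]),np.sin(pl[2])]); ex=np.array([ey[1],-ey[0]])
def tocr(P): return np.column_stack([(P[:,:2]-pl[:2])@ex,(P[:,:2]-pl[:2])@ey,P[:,2]])
for nm,d,b1,b2 in (("top",t,(170,175,190,205),(240,160,260,180)),("side",s,(210,230,240,262),(228,185,250,210))):
    mm,P=blob(d,(8,150,120),(18,255,255),b1,nm+" stop"); Q=tocr(P[np.isfinite(P).all(1)]); print(" cradle pct",np.round(np.percentile(Q,[2,10,50,90,98],axis=0),4).tolist())
    mm,P=blob(d,(0,150,100),(5,255,255),b2,nm+" knob"); Q=tocr(P[np.isfinite(P).all(1)]); print(" cradle med",np.median(Q,0))
def grid(d,pts,f,box,sc):
    u0,v0,u1,v1=box; im=cv2.cvtColor(d["pixels"][v0:v1,u0:u1],cv2.COLOR_RGB2BGR); im=cv2.resize(im,None,fx=sc,fy=sc,interpolation=cv2.INTER_CUBIC)
    for poly in pts:
        q=((proj(d,poly)-[u0,v0]+0.5)*sc).astype(int); cv2.polylines(im,[q.reshape(-1,1,2)],True,(255,0,255),1)
    cv2.imwrite(f,im)
def cr(x,y,z): return np.r_[pl[:2]+ex*x+ey*y,z]
polys=[[cr(a*.075,b*.135,.016) for a,b in ((1,1),(1,-1),(-1,-1),(-1,1))]]
for y in (-.055,.055): polys.append([cr(a*.037,y+b*.006,.060) for a,b in ((1,1),(1,-1),(-1,-1),(-1,1))])
polys.append([cr(.055+.009*np.cos(a),-.055+.009*np.sin(a),.104) for a in np.linspace(0,6.28,20)])
polys.append([cr(a*.025,.082+b*.005+.005,.091) for a,b in ((1,1),(1,-1),(-1,-1),(-1,1))])
grid(t,polys,"pics/ov_t.png",(150,155,270,230),6); grid(s,polys,"pics/ov_s.png",(190,180,280,285),5)
E
python3 meas.py|tail -n +6
```

```text
cams [ 0.32236462 -0.03031078  1.40738826] [0.0675328  1.08971707 0.92535368]
plate robust [0.51654352 0.15189509] 85.94150770144525 0.0018696866745232868
top stop 12 px [180.25       190.66666667] xyz med [0.51666049 0.21554009 0.08656046]
 cradle pct [[-0.0238, 0.0622, 0.0594], [-0.0237, 0.0623, 0.0736], [-0.0043, 0.0638, 0.0866], [0.0227, 0.0708, 0.0927], [0.0247, 0.0722, 0.0933]]
top knob 39 px [247.64102564 169.30769231] xyz med [0.56704548 0.00637133 0.14110161]
 cradle med [ 0.06074698 -0.14143044  0.14110161]
side stop 303 px [220.46864686 242.62046205] xyz med [0.5363676  0.2203281  0.03917247]
 cradle pct [[-0.0259, -0.0754, -0.004], [-0.0202, -0.0591, -0.0027], [0.0146, 0.0687, 0.0392], [0.1144, 0.0752, 0.0885], [0.1271, 0.0767, 0.0913]]
side knob 28 px [238.10714286 195.07142857] xyz med [0.56332864 0.01546747 0.13513232]
 cradle med [ 0.05630523 -0.1328085   0.13513232]
```

View pics/ov_t.png

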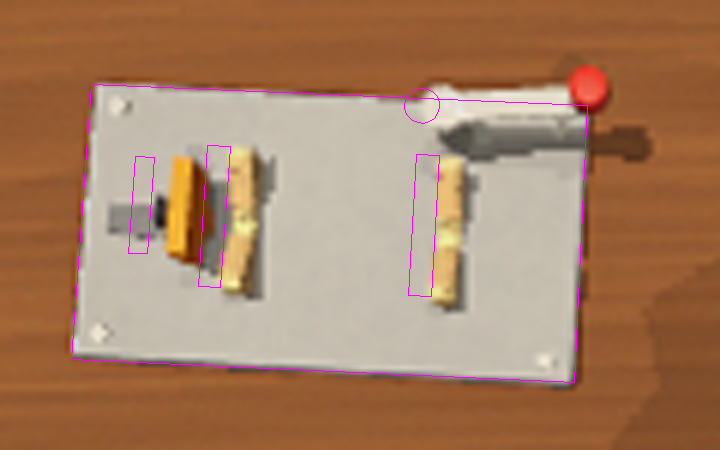

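View pics/ov_s.png

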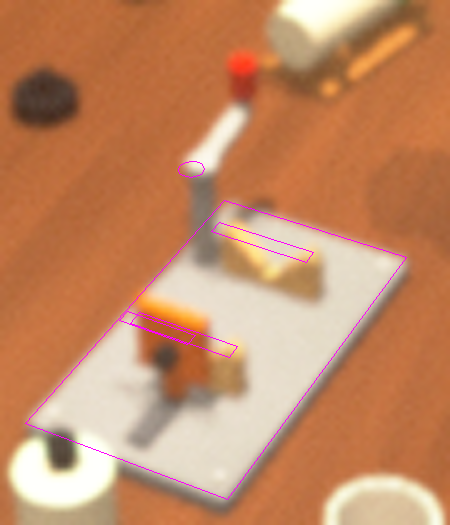

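```bash
cat >> meas.py <<'E'
for off in (0.0005,):
    pl2=pl.copy(); pl2[:2]+=ey*-0.0117+ex*off
    def cr(x,y,z): return np.r_[pl2[:2]+ex*x+ey*y,z]
    polys=[[cr(a*.075,.0117+b*.135,.016) for a,b in ((1,1),(1,-1),(-1,-1),(-1,1))]]
    for y in (-.055,.055): polys.append([cr(a*.037,y+b*.006,.060) for a,b in ((1,1),(1,-1),(-1,-1),(-1,1))])
    for y in (-.055,.055): polys.append([cr(0,y+b*.006,.065-.027*1.414) for b in (-1,1)])
    polys.append([cr(.055+.009*np.cos(a),-.055+.009*np.sin(a),.104) for a in np.linspace(0,6.28,20)])
    polys.append([cr(a*.025,.076+b*.005+.005,.091) for a,b in ((1,1),(1,-1),(-1,-1),(-1,1))])
    polys.append([cr(a*.025,.076,z) for a,z in ((1,.091),(-1,.091),(-1,.039),(1,.039))])
    an=1.5
    K=(.055-.075*np.cos(an),-.055-.075*np.sin(an)); polys.append([cr(K[0]+.01*np.cos(a),K[1]+.01*np.sin(a),.142) for a in np.linspace(0,6.28,20)])
    grid(t,polys,"pics/ov_t2.png",(150,155,270,230),6); grid(s,polys,"pics/ov_s2.png",(190,180,280,285),5)
    print("groove",pl2[:2],np.degrees(pl2[2]),"ex",ex,"ey",ey,"knob",cr(*K,.127),"post",cr(.055,-.055,.1))
    c=np.array([.584,-.242]);a=np.radians(74.7);u=np.array([np.cos(a),np.sin(a)]);n=np.array([u[1],-u[0]])
    grid(t,[[np.r_[c+u*.08*i+n*.027*j,.048] for i,j in ((1,1),(1,-1),(-1,-1),(-1,1))]],"pics/ov_c.png",(285,135,375,205),8)
    grid(s,[[np.r_[c+u*.08*i+n*.027*np.cos(b),.048+.027*np.sin(b)] for b in np.linspace(0,6.28,30)] for i in (-1,1)],"pics/ov_cs.png",(230,155,290,205),10)
E
python3 meas.py|tail -n 1
```

```text
groove [0.5162142  0.14018904] 85.94150770144525 ex [ 0.99749232 -0.07077483] ey [0.07077483 0.99749232] knob [0.55659686 0.00718531 0.127     ] post [0.56718366 0.08143435 0.1       ]
```

View pics/ov_t2.png

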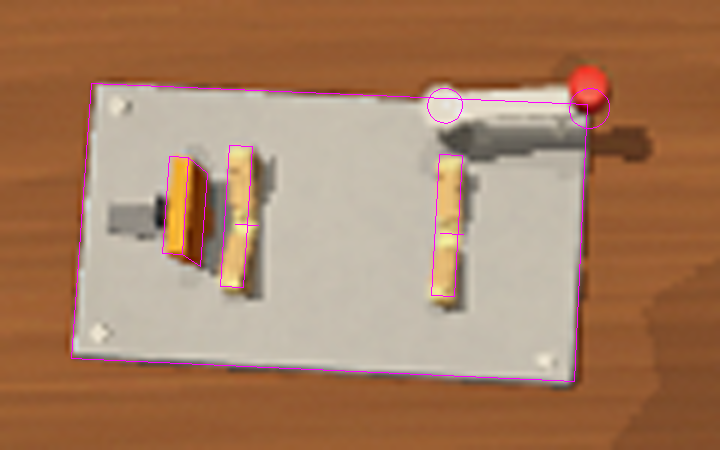

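View pics/ov_s2.png

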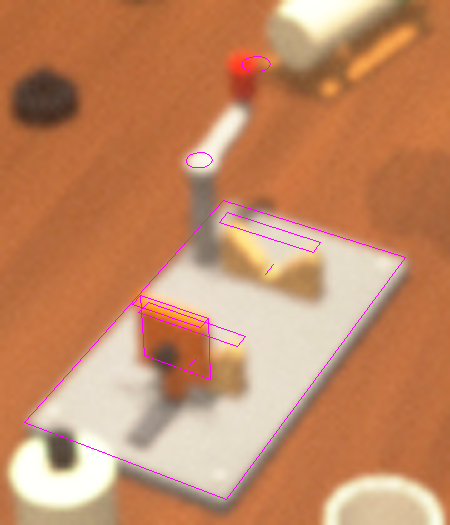

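View pics/ov_c.png

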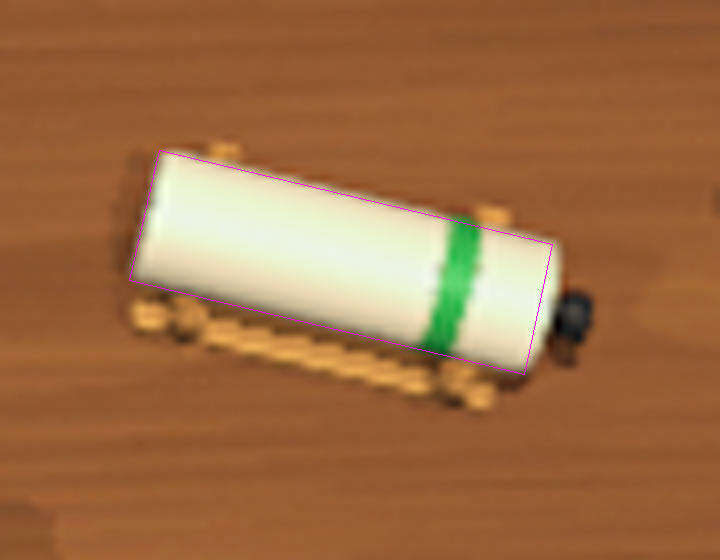

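View pics/ov_cs.png

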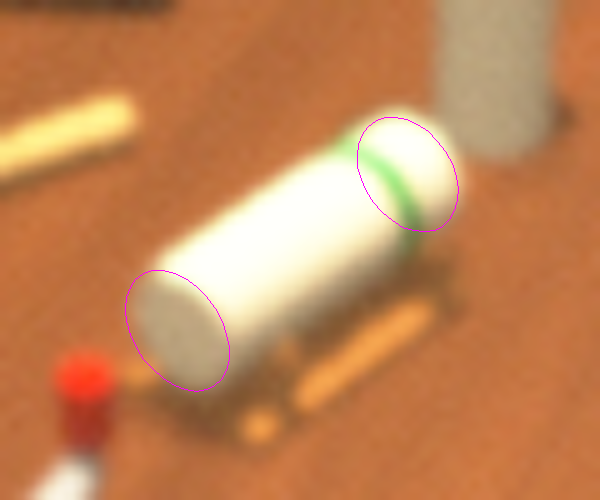

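Both overlays match within about 1 px: groove at (0.516, 0.140), heading 85.9°, stop face at about +76 mm, and canister centre at (0.584, -0.243), heading 74.7°. Next is a helper that plans rows.

```bash
cat > plan.py <<'E'
import numpy as np, sys
from scipy.spatial.transform import Rotation as Ro
def plan(target,yaw,n,p=None,R=None,dec=(0,2)):
    from rig import env
    s=env.observe()
    if p is None: p=np.array(s["position"]);R=np.array(s["tool_rot"])
    a=np.radians(yaw); z=np.array([np.cos(a),np.sin(a),0]); y=np.array([0,0,-1.]); Rt=np.column_stack([np.cross(y,z),y,z])
    target=np.array(target,float)
    rows=[]; p=p.copy();R=R.copy()
    for i in range(n):
        k=n-i
        d=np.round(R.T@(target-p)*1000/k,dec[0]); w=np.round(Ro.from_matrix(R.T@Rt).as_rotvec()/k,dec[1])
        rows.append(np.r_[d,w]); p=p+R@d/1000; R=R@Ro.from_rotvec(w).as_matrix()
    for i in range(0,n,5): print(", ".join("%g"%(v+0) for v in np.concatenate(rows[i:i+5])))
    print("end",np.round(p,4),"yaw",np.degrees(np.arctan2(R[1,2],R[0,2])))
    return p,R
def st():
    from rig import env
    s=env.observe(); R=np.array(s["tool_rot"]); print("t",s["time_s"],"p",np.round(s["position"],4),"yaw",round(float(np.degrees(np.arctan2(R[1,2],R[0,2]))),2),"down",np.round(R[:,1],3),"F",np.round(s["ft_force"],2),"w",round(float(s["grip_width"]),4),"q",np.round(s["q"],1))
E
python3 -c "
from plan import *
plan([.584,-.243,.2],-15.3,15)"
```

```text
-29, 3, -6, 0, -0.06, 0, -29, 3, -4, 0, -0.06, 0, -29, 3, -2, 0, -0.06, 0, -30, 3, -1, 0, -0.06, 0, -30, 2, 1, 0, -0.06, 0
-29, 3, 3, 0, -0.06, 0, -29, 2, 5, 0, -0.06, 0, -29, 3, 6, 0, -0.06, 0, -28, 2, 8, 0, -0.06, 0, -28, 3, 10, 0, -0.06, 0
-27, 2, 11, 0, -0.06, 0, -27, 3, 13, 0, -0.06, 0, -26, 2, 15, 0, -0.05, 0, -25, 3, 16, 0, -0.06, 0, -24, 2, 17, 0, -0.05, 0
end [ 0.5841 -0.2433  0.2   ] yaw -15.523245246747289
```

Request:
move_arm:
  targets: [-29, 3, -6, 0, -0.06, 0, -29, 3, -4, 0, -0.06, 0, -29, 3, -2, 0, -0.06, 0, -30, 3, -1, 0, -0.06, 0, -30, 2, 1, 0, -0.06, 0]
  hand: 1

```text
time_s: 0.72
position: [0.3451, -0.4152, 0.2249]
tool_rot: [[-0.751, -0.0, 0.661], [-0.661, 0.001, -0.751], [-0.0, -1.0, -0.001]]
ft_force: [-0.3, -0.6, 0.3]
grip_width: 0.0853
```

Request:
move_arm:
  targets: [-29, 3, 3, 0, -0.06, 0, -29, 2, 5, 0, -0.06, 0, -29, 3, 6, 0, -0.06, 0, -28, 2, 8, 0, -0.06, 0, -28, 3, 10, 0, -0.06, 0]

```text
time_s: 1.35
position: [0.4648, -0.3299, 0.212]
tool_rot: [[-0.522, -0.0, 0.853], [-0.853, 0.0, -0.522], [-0.0, -1.0, -0.001]]
ft_force: [-0.4, -0.9, 0.4]
grip_width: 0.0852
```

Request:
move_arm:
  targets: [-27, 2, 11, 0, -0.06, 0, -27, 3, 13, 0, -0.06, 0, -26, 2, 15, 0, -0.05, 0, -25, 3, 16, 0, -0.06, 0, -24, 2, 17, 0, -0.05, 0]

```text
time_s: 1.98
position: [0.5848, -0.2429, 0.1997]
tool_rot: [[-0.266, -0.001, 0.964], [-0.964, 0.001, -0.266], [-0.0, -1.0, -0.001]]
ft_force: [-0.2, -1.3, -0.3]
grip_width: 0.0855
```

```bash
python3 -c "
from plan import *
plan([.584,-.243,.035],-15.3,10)"
```

```text
0, 16, 0, 0, 0, 0, 0, 17, 0, 0, 0, 0, 0, 16, 0, 0, 0, 0, 0, 17, 0, 0, 0, 0, 0, 16, 0, 0, 0, 0
0, 17, 0, 0, 0, 0, 0, 16, 0, 0, 0, 0, 0, 17, 0, 0, 0, 0, 0, 16, 0, 0, 0, 0, 0, 17, -1, 0, 0, 0
end [ 0.5836 -0.2425  0.0347] yaw -15.424960528662421
```

Request:
move_arm:
  targets: [0, 16, 0, 0, 0, 0, 0, 17, 0, 0, 0, 0, 0, 16, 0, 0, 0, 0, 0, 17, 0, 0, 0, 0, 0, 16, 0, 0, 0, 0]

```text
time_s: 2.6
position: [0.584, -0.2437, 0.1173]
tool_rot: [[-0.268, -0.0, 0.963], [-0.963, 0.0, -0.268], [-0.0, -1.0, -0.0]]
ft_force: [0.2, -0.0, -0.8]
grip_width: 0.0854
```

Request:
move_arm:
  targets: [0, 17, 0, 0, 0, 0, 0, 16, 0, 0, 0, 0, 0, 17, 0, 0, 0, 0, 0, 16, 0, 0, 0, 0, 0, 17, -1, 0, 0, 0]

```text
time_s: 3.22
position: [0.5832, -0.2434, 0.0343]
tool_rot: [[-0.268, 0.0, 0.964], [-0.964, -0.0, -0.268], [0.0, -1.0, 0.0]]
ft_force: [-0.7, -0.5, -0.5]
grip_width: 0.0855
```

```bash
python3 -c "
from h import *; from plan import st
st()
d=grab('side','1'); crop(d,200,110,330,230,5,'pics/s1.png')"
```

```text
t 3.225 p [ 0.5832 -0.2434  0.0343] yaw -15.53 down [ 0. -0. -1.] F [-0.69 -0.5  -0.46] w 0.0855 q [-33.4  41.3  75.5  -0.   63.2 -17.8]
```

View pics/s1.png

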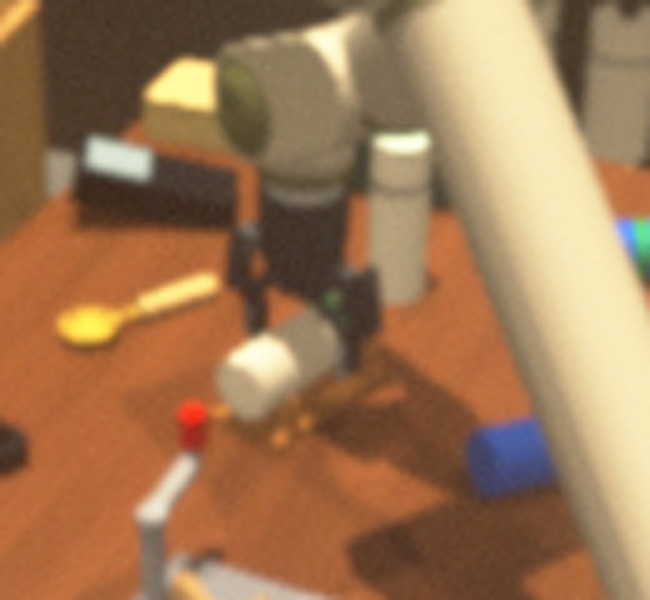

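The fingers straddle the canister, at crop (255,300) and (360,300), so I'll close on it.

Request:
move_arm:
  targets: [0, 0, 0, 0, 0, 0, 0, 0, 0, 0, 0, 0, 0, 0, 0, 0, 0, 0, 0, 0, 0, 0, 0, 0, 0, 0, 0, 0, 0, 0]
  hand: -1
  squeeze: 40

```text
time_s: 3.9
position: [0.5832, -0.2435, 0.0362]
tool_rot: [[-0.268, 0.0, 0.964], [-0.964, -0.001, -0.268], [0.0, -1.0, 0.001]]
ft_force: [-3.2, 0.9, 5.3]
grip_width: 0.0526
```

Request:
move_arm:
  targets: [0, 0, 0, 0, 0, 0, 0, 0, 0, 0, 0, 0, 0, 0, 0, 0, 0, 0, 0, 0, 0, 0, 0, 0, 0, 0, 0, 0, 0, 0]

```text
time_s: 4.53
position: [0.5832, -0.2435, 0.0362]
tool_rot: [[-0.268, 0.0, 0.964], [-0.964, -0.001, -0.268], [0.0, -1.0, 0.001]]
ft_force: [-3.0, 0.8, 6.1]
grip_width: 0.053
```

Request:
move_arm:
  targets: [0, -10, 0, 0, 0, 0, 0, -20, 0, 0, 0, 0, 0, -30, 0, 0, 0, 0, 0, -30, 0, 0, 0, 0, 0, -30, 0, 0, 0, 0]

```text
time_s: 5.15
position: [0.5833, -0.2433, 0.1567]
tool_rot: [[-0.268, 0.001, 0.964], [-0.964, -0.0, -0.268], [-0.0, -1.0, 0.001]]
ft_force: [-0.0, -0.3, -2.0]
grip_width: 0.0528
```

Request:
move_arm:
  targets: [0, -20, 0, 0, 0, 0, 0, -10, 0, 0, 0, 0, 0, 0, 0, 0, 0, 0, 0, 0, 0, 0, 0, 0, 0, 0, 0, 0, 0, 0]

```text
time_s: 5.78
position: [0.583, -0.2432, 0.1844]
tool_rot: [[-0.268, -0.001, 0.963], [-0.963, 0.001, -0.268], [-0.001, -1.0, -0.002]]
ft_force: [0.6, 0.0, -2.4]
grip_width: 0.0525
```

```bash
python3 -c "
from h import *; from plan import *
st()
d=grab('side','2'); crop(d,200,60,330,180,5,'pics/s2.png')
plan([.516,.10,.2],-4.06,15)"
```

```text
t 5.775 p [ 0.583  -0.2432  0.1844] yaw -15.53 down [-0.001  0.001 -1.   ] F [ 0.59  0.02 -2.43] w 0.0525 q [-33.4  32.4  65.5   0.   82.3 -17.8]
-21, -1, -10, 0, -0.01, 0, -21, -1, -10, 0, -0.01, 0, -21, -1, -10, 0, -0.01, 0, -21, -1, -10, 0, -0.01, 0, -21, -1, -10, 0, -0.01, 0
-21, -1, -9, 0, -0.02, 0, -22, -1, -9, 0, -0.01, 0, -22, -1, -9, 0, -0.02, 0, -22, -1, -8, 0, -0.01, 0, -22, -1, -8, 0, -0.02, 0
-22, -1, -8, 0, -0.01, 0, -22, -1, -7, 0, -0.02, 0, -22, -1, -7, 0, -0.01, 0, -22, -1, -7, 0, -0.02, 0, -23, -1, -7, 0, -0.01, 0
end [0.5157 0.1003 0.1999] yaw -4.069536694890371
```

View pics/s2.png

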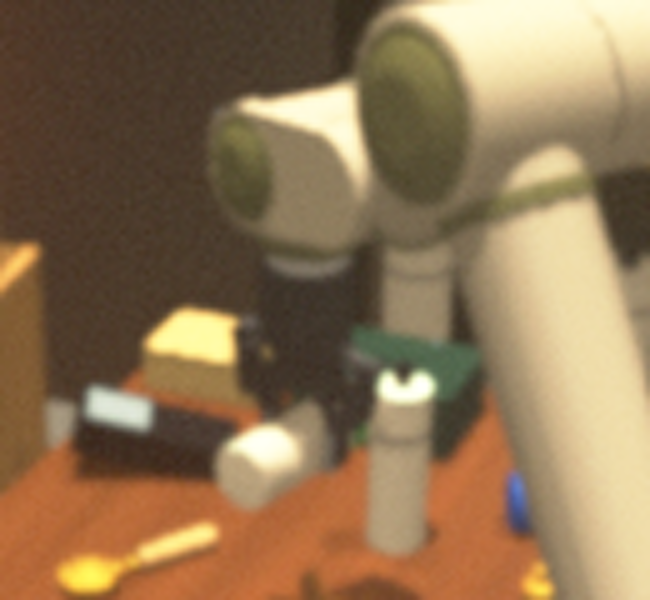

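Held level, with the base at crop (255,470). Carrying it to above the groove.

```bash
python3 -c "
from plan import *
plan([.515,.122,.18],-4.06,15)"
```

```text
-22, 0, -11, 0, -0.01, 0, -22, 0, -11, 0, -0.01, 0, -23, 0, -10, 0, -0.01, 0, -23, 0, -10, 0, -0.01, 0, -23, 0, -10, 0, -0.01, 0
-23, 0, -10, 0, -0.02, 0, -23, 1, -9, 0, -0.01, 0, -23, 0, -9, 0, -0.02, 0, -23, 1, -9, 0, -0.01, 0, -23, 0, -8, 0, -0.02, 0
-23, 1, -8, 0, -0.01, 0, -24, 0, -8, 0, -0.02, 0, -24, 1, -7, 0, -0.01, 0, -23, 0, -7, 0, -0.02, 0, -24, 1, -7, 0, -0.01, 0
end [0.5147 0.122  0.1799] yaw -4.069536694890371
```

Request:
move_arm:
  targets: [-22, 0, -11, 0, -0.01, 0, -22, 0, -11, 0, -0.01, 0, -23, 0, -10, 0, -0.01, 0, -23, 0, -10, 0, -0.01, 0, -23, 0, -10, 0, -0.01, 0]

```text
time_s: 6.45
position: [0.5606, -0.1194, 0.1853]
tool_rot: [[-0.219, -0.0, 0.976], [-0.976, 0.0, -0.219], [-0.0, -1.0, -0.0]]
ft_force: [-0.3, -0.1, -1.5]
grip_width: 0.053
```

Request:
move_arm:
  targets: [-23, 0, -10, 0, -0.02, 0, -23, 1, -9, 0, -0.01, 0, -23, 0, -9, 0, -0.02, 0, -23, 1, -9, 0, -0.01, 0, -23, 0, -8, 0, -0.02, 0]

```text
time_s: 7.08
position: [0.5378, 0.0021, 0.1834]
tool_rot: [[-0.139, 0.0, 0.99], [-0.99, -0.0, -0.139], [-0.0, -1.0, 0.0]]
ft_force: [0.0, -0.2, -1.0]
grip_width: 0.0526
```

Request:
move_arm:
  targets: [-23, 1, -8, 0, -0.01, 0, -24, 0, -8, 0, -0.02, 0, -24, 1, -7, 0, -0.01, 0, -23, 0, -7, 0, -0.02, 0, -24, 1, -7, 0, -0.01, 0]

```text
time_s: 7.7
position: [0.5143, 0.1234, 0.1805]
tool_rot: [[-0.07, 0.0, 0.998], [-0.998, -0.0, -0.07], [-0.0, -1.0, 0.0]]
ft_force: [0.5, -0.1, -1.7]
grip_width: 0.0533
```

```bash
python3 -c "
from h import *; from plan import *
st()
d=grab('side','3'); crop(d,150,140,310,290,4,'pics/s3.png')
d=grab('top','3'); crop(d,130,120,290,250,5,'pics/t3.png')
plan([.515,.122,.10],-4.06,5)"
```

```text
t 7.7 p [0.5143 0.1234 0.1805] yaw -4.0 down [ 0. -0. -1.] F [ 0.5  -0.14 -1.74] w 0.0533 q [ 0.7 22.6 83.4 -0.  74.   4.7]
0, 16, 0, 0, 0, 0, 1, 16, 0, 0, 0, 0, 0, 16, 0, 0, 0, 0, 1, 16, 1, 0, 0, 0, 0, 16, 0, 0, 0, 0
end [0.5146 0.1223 0.1004] yaw -3.8754941509951855
```

View pics/s3.png

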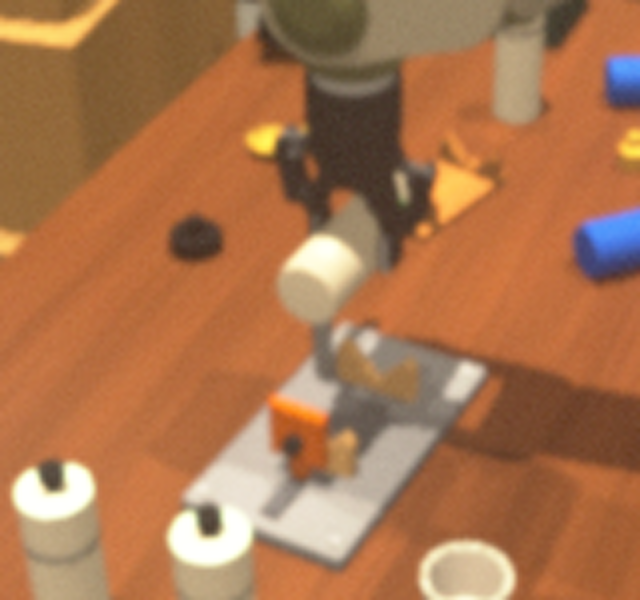

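View pics/t3.png

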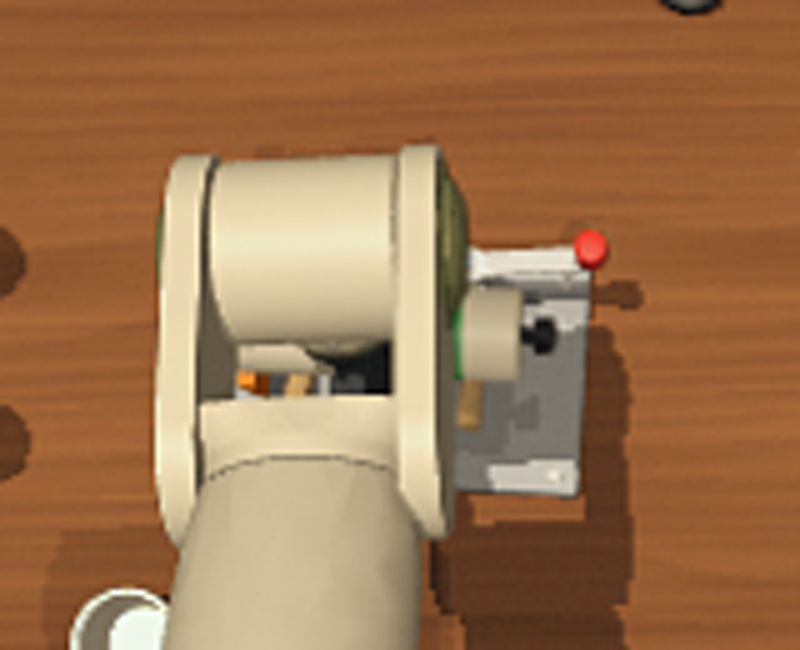

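```bash
python3 -c "
from h import *
d=load('pics/side3.npz'); print(proj(d,[.520,.2032,.1925]))
C=cloud(d)
for uv in [(224,212),(228,212),(231,208),(228,206)]: print(uv,np.round(C[uv[1],uv[0]],4))
t=load('pics/top3.npz'); C=cloud(t)
u=np.array([.0708,.9975])
b=np.array([.5143,.1234])
P=C[175:200,216:240].reshape(-1,3); P=P[(P[:,2]>.18)&(P[:,2]<.24)]
print(len(P),np.percentile((P[:,:2]-b)@u,[1,2,5]),np.percentile((P[:,:2]-b)@[u[1],-u[0]],[2,50,98]),P[:,2].max())
"

```

```text
[[225.58395673 213.36735361]]
(224, 212) [0.5258 0.2023 0.1954]
(228, 212) [0.5104 0.2054 0.202 ]
(231, 208) [0.5015 0.202  0.2173]
(228, 206) [0.5126 0.1997 0.2202]
278 [-0.09290689 -0.09260915 -0.08967743] [-0.02575503 -0.00316201  0.0244579 ] 0.22179107673982326
```

Request:
move_arm:
  targets: [0, 16, 0, 0, 0, 0, 1, 16, 0, 0, 0, 0, 0, 16, 1, 0, 0, 0, 0, 16, 0, 0, 0, 0, 0, 16, 0, 0, 0, 0]

```text
time_s: 8.43
position: [0.5158, 0.1207, 0.0999]
tool_rot: [[-0.071, 0.0, 0.997], [-0.997, -0.0, -0.071], [0.0, -1.0, 0.0]]
ft_force: [-0.1, -0.4, -2.2]
grip_width: 0.0533
```

Request:
move_arm:
  targets: [0, 14, 0, 0, 0, 0, 0, 12, 0, 0, 0, 0, 0, 8, 0, 0, 0, 0, 0, 5, 0, 0, 0, 0, 0, 2, 0, 0, 0, 0]

```text
time_s: 9.05
position: [0.5158, 0.1208, 0.0592]
tool_rot: [[-0.071, 0.0, 0.997], [-0.997, 0.0, -0.071], [-0.0, -1.0, 0.0]]
ft_force: [0.3, 0.2, -2.6]
grip_width: 0.0527
```

```bash
python3 -c "
from h import *; from plan import *
st()
d=grab('side','4'); crop(d,170,160,290,270,6,'pics/s4.png')
"
```

```text
t 9.05 p [0.5158 0.1208 0.0592] yaw -4.07 down [ 0.  0. -1.] F [ 0.28  0.23 -2.57] w 0.0527 q [ 0.4 31.5 91.9  0.  56.5  4.4]
```

View pics/s4.png

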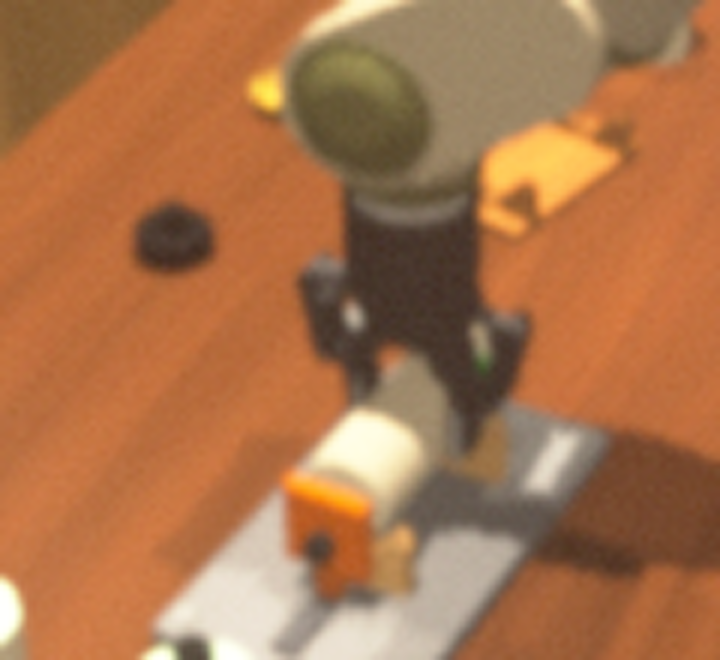

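Request:
move_arm:
  targets: [0, 1, 0, 0, 0, 0, 0, 1, 0, 0, 0, 0, 0, 1, 0, 0, 0, 0, 0, 1, 0, 0, 0, 0, 0, 1, 0, 0, 0, 0]

```text
time_s: 9.72
position: [0.5158, 0.121, 0.0552]
tool_rot: [[-0.071, 0.001, 0.997], [-0.997, 0.0, -0.071], [-0.0, -1.0, 0.001]]
ft_force: [-6.8, 1.0, 15.7]
grip_width: 0.0529
```

Request:
move_arm:
  targets: [0, -1, -1, 0, 0, 0, 0, 0, -0.5, 0, 0, 0, 0, 0.5, 0, 0, 0, 0, 0, 0.5, 0, 0, 0, 0, 0, 0, 0, 0, 0, 0]

```text
time_s: 10.35
position: [0.5142, 0.121, 0.0543]
tool_rot: [[-0.071, -0.0, 0.997], [-0.997, 0.0, -0.071], [-0.0, -1.0, -0.0]]
ft_force: [-0.9, 0.4, -0.0]
grip_width: 0.0531
```

Request:
move_arm:
  targets: [0, 0.5, 0, 0, 0, 0, 0, 0.5, 0, 0, 0, 0, 0, 0, 0, 0, 0, 0, 0, 0, 0, 0, 0, 0, 0, 0, 0, 0, 0, 0]

```text
time_s: 10.98
position: [0.5143, 0.121, 0.0541]
tool_rot: [[-0.071, 0.001, 0.997], [-0.997, 0.0, -0.071], [-0.0, -1.0, 0.001]]
ft_force: [-3.5, 0.3, 8.0]
grip_width: 0.0528
```

Request:
move_arm:
  targets: [0, 0, -0.5, 0, 0, 0, 0, 0, -0.5, 0, 0, 0, 0, 0, 0, 0, 0, 0, 0, 0, 0, 0, 0, 0, 0, 0, 0, 0, 0, 0]

```text
time_s: 11.6
position: [0.5142, 0.121, 0.0541]
tool_rot: [[-0.071, 0.003, 0.997], [-0.997, 0.0, -0.071], [-0.0, -1.0, 0.003]]
ft_force: [-1.5, -0.6, 5.0]
grip_width: 0.0528
```

Request:
move_arm:
  targets: [0, -0.3, 0, 0, 0, 0, -1, 0, 0, 0, 0, 0, -1.5, 0, 0, 0, 0, 0, -1.5, 0, 0, 0, 0, 0, -1, 0, 0, 0, 0, 0]

```text
time_s: 12.22
position: [0.5139, 0.1253, 0.0539]
tool_rot: [[-0.072, 0.001, 0.997], [-0.997, -0.001, -0.072], [0.001, -1.0, 0.001]]
ft_force: [1.0, -6.2, 5.9]
grip_width: 0.053
```

Request:
move_arm:
  targets: [0, -0.5, 0, 0, 0, 0, -0.5, 0, 0, 0, 0, 0, -1, 0, 0, 0, 0, 0, -1, 0, 0, 0, 0, 0, -0.5, 0, 0, 0, 0, 0]

```text
time_s: 12.85
position: [0.5138, 0.1291, 0.0541]
tool_rot: [[-0.071, -0.0, 0.997], [-0.997, 0.0, -0.071], [-0.0, -1.0, -0.0]]
ft_force: [2.1, -2.0, 0.1]
grip_width: 0.0527
```

Request:
move_arm:
  targets: [-0.5, 0, 0.3, 0, 0, 0, -0.5, 0, 0, 0, 0, 0, -0.5, 0, 0, 0, 0, 0, -0.5, 0, 0, 0, 0, 0, -0.5, 0, 0, 0, 0, 0]

```text
time_s: 13.48
position: [0.5143, 0.1315, 0.0541]
tool_rot: [[-0.071, -0.0, 0.997], [-0.997, 0.0, -0.071], [0.0, -1.0, -0.0]]
ft_force: [0.8, -1.5, 1.2]
grip_width: 0.0531
```

```bash
python3 -c "
from h import *; from plan import *
st()
d=grab('side','5'); crop(d,190,190,270,260,8,'pics/s5.png')
"
```

```text
t 13.475 p [0.5143 0.1315 0.0541] yaw -4.07 down [-0.  0. -1.] F [ 0.75 -1.48  1.16] w 0.0531 q [ 1.6 32.  92.   0.  55.9  5.6]
```

View pics/s5.png

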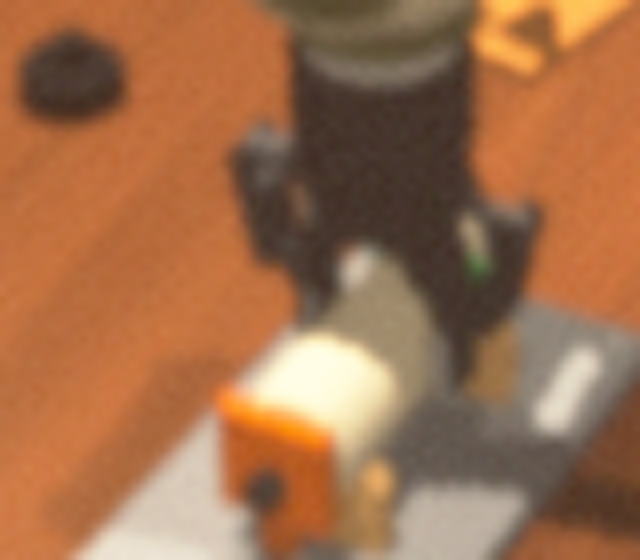

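Request:
move_arm:
  targets: [-0.4, 0, 0, 0, 0, 0, -0.4, 0, 0, 0, 0, 0, -0.4, 0, 0, 0, 0, 0, -0.3, 0, 0, 0, 0, 0, -0.3, 0, 0, 0, 0, 0]

```text
time_s: 14.15
position: [0.5144, 0.1333, 0.0541]
tool_rot: [[-0.071, -0.0, 0.997], [-0.997, 0.0, -0.071], [-0.0, -1.0, -0.0]]
ft_force: [1.1, -2.4, -0.2]
grip_width: 0.0532
```

Request:
move_arm:
  targets: [-0.3, 0, 0, 0, 0, 0, -0.3, 0, 0, 0, 0, 0, -0.3, 0, 0, 0, 0, 0, -0.3, 0, 0, 0, 0, 0, -0.3, 0, 0, 0, 0, 0]

```text
time_s: 14.78
position: [0.5145, 0.1345, 0.0541]
tool_rot: [[-0.071, -0.0, 0.997], [-0.997, -0.001, -0.071], [0.001, -1.0, -0.0]]
ft_force: [-0.0, -6.7, 0.5]
grip_width: 0.0531
```

Request:
move_arm:
  targets: [-0.2, 0, 0, 0, 0, 0, -0.2, 0, 0, 0, 0, 0, 0, 0, 0, 0, 0, 0, 0, 0, 0, 0, 0, 0, 0, 0, 0, 0, 0, 0]

```text
time_s: 15.4
position: [0.5145, 0.1345, 0.0541]
tool_rot: [[-0.071, -0.0, 0.997], [-0.997, -0.001, -0.071], [0.001, -1.0, -0.0]]
ft_force: [-0.4, -7.1, 0.4]
grip_width: 0.0528
```

```bash
python3 -c "
from h import *; from plan import *
st()
d=grab('side','6'); crop(d,190,190,270,260,8,'pics/s6.png')
C=cloud(d)
h=cv2.cvtColor(d['pixels'],cv2.COLOR_RGB2HSV)
d0=load('pics/side0.npz')
for q in (d0,d):
    h=cv2.cvtColor(q['pixels'],cv2.COLOR_RGB2HSV); m=cv2.inRange(h,np.array((5,200,120)),np.array((18,255,255))); m[:238]=0;m[258:]=0;m[:,:214]=0;m[:,234:]=0
    C=cloud(q)[m>0]; print(m.sum()//255,np.argwhere(m).mean(0),np.nanmedian(C,0))
"
```

```text
t 15.4 p [0.5145 0.1345 0.0541] yaw -4.08 down [-0.    -0.001 -1.   ] F [-0.43 -7.06  0.39] w 0.0528 q [ 1.9 32.1 91.9 -0.1 56.   6. ]
41 [244.09756098 223.70731707] [0.52215418 0.22552169 0.08778221]
80 [246.3    224.7625] [0.51361649 0.22608993 0.08052445]
```

View pics/s6.png

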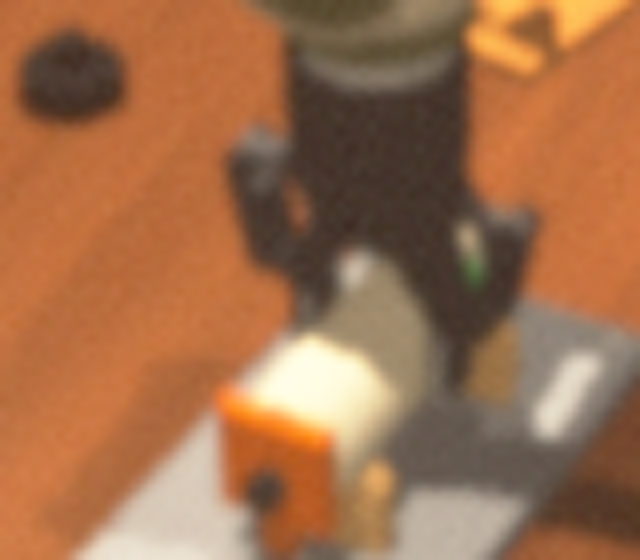

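Request:
move_arm:
  targets: [-0.3, 0, 0, 0, 0, 0, 0, 0, 0, 0, 0, 0, 0, 0, 0, 0, 0, 0, 0, 0, 0, 0, 0, 0, 0, 0, 0, 0, 0, 0]

```text
time_s: 16.08
position: [0.5145, 0.1345, 0.0541]
tool_rot: [[-0.071, -0.001, 0.997], [-0.997, -0.002, -0.071], [0.002, -1.0, -0.001]]
ft_force: [-0.4, -9.8, 0.9]
grip_width: 0.053
```

Contact with the stop is confirmed: force is up and nothing moves. I'll ease slightly, then release.

Request:
move_arm:
  targets: [0.3, 0, 0, 0, 0, 0, 0, 0, 0, 0, 0, 0, 0, 0, 0, 0, 0, 0, 0, 0, 0, 0, 0, 0, 0, 0, 0, 0, 0, 0]

```text
time_s: 16.7
position: [0.5145, 0.1345, 0.0541]
tool_rot: [[-0.071, -0.0, 0.997], [-0.997, -0.001, -0.071], [0.001, -1.0, -0.0]]
ft_force: [1.1, -7.5, 0.1]
grip_width: 0.053
```

Request:
move_arm:
  targets: [0, 0, 0, 0, 0, 0, 0, 0, 0, 0, 0, 0, 0, 0, 0, 0, 0, 0, 0, 0, 0, 0, 0, 0, 0, 0, 0, 0, 0, 0]
  hand: 1

```text
time_s: 17.32
position: [0.5146, 0.1352, 0.0541]
tool_rot: [[-0.071, 0.0, 0.997], [-0.997, 0.0, -0.071], [-0.0, -1.0, 0.0]]
ft_force: [0.2, -1.4, -0.4]
grip_width: 0.0853
```

```bash
python3 -c "
from h import *; from plan import *
st()
d=grab('side','7'); crop(d,190,190,270,260,8,'pics/s7.png')
d=grab('top','7'); crop(d,130,120,290,250,5,'pics/t7.png')
"
```

```text
t 17.325 p [0.5146 0.1352 0.0541] yaw -4.06 down [ 0.  0. -1.] F [ 0.22 -1.38 -0.38] w 0.0853 q [ 2.  32.1 91.9  0.  56.   6. ]
```

View pics/s7.png

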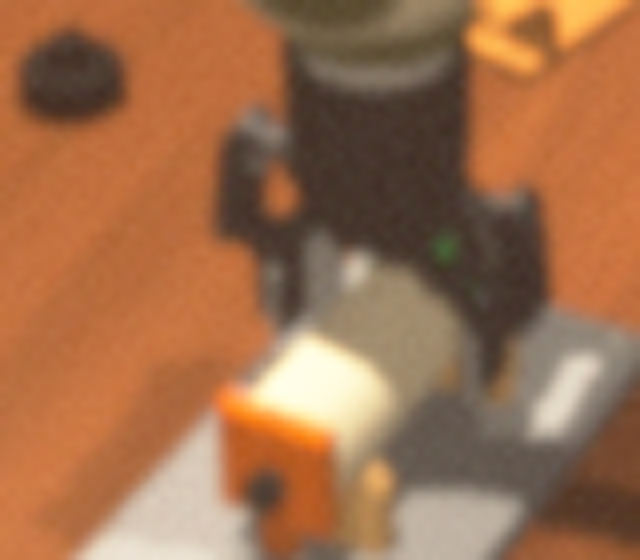

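View pics/t7.png

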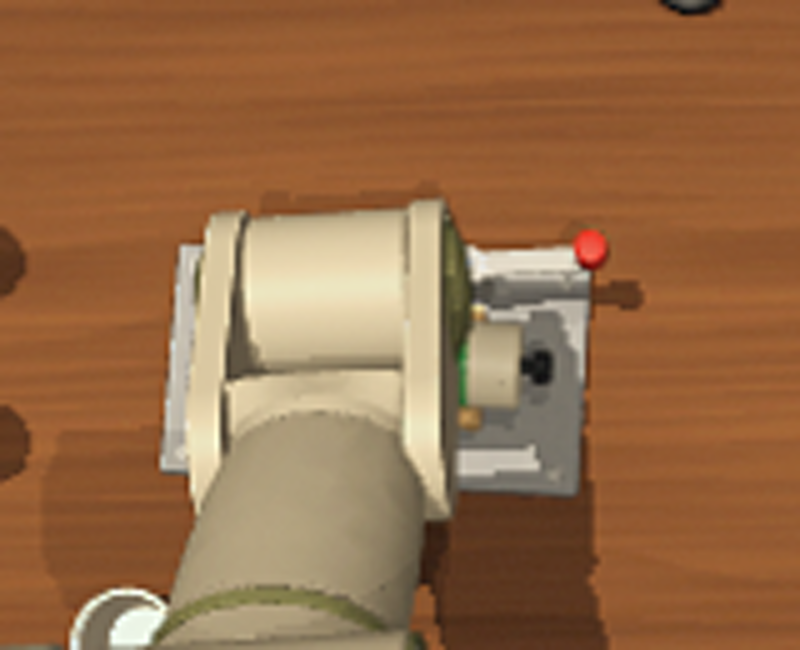

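The canister is released and lies in the V blocks against the stop. I'll lift clear, then locate the knob.

Request:
move_arm:
  targets: [0, -10, 0, 0, 0, 0, 0, -30, 0, 0, 0, 0, 0, -40, 0, 0, 0, 0, 0, -40, 0, 0, 0, 0, 0, -40, 0, 0, 0, 0]

```text
time_s: 18.05
position: [0.5143, 0.1351, 0.2163]
tool_rot: [[-0.071, 0.001, 0.997], [-0.997, 0.0, -0.071], [-0.0, -1.0, 0.001]]
ft_force: [-0.4, 0.0, -0.2]
grip_width: 0.0851
```

```bash
cat > knob.py <<'E'
from h import *
import sys
def knob(d,box,full=True):
    h=cv2.cvtColor(d["pixels"],cv2.COLOR_RGB2HSV); m=((h[...,0]<5)|(h[...,0]>175))&(h[...,1]>170)&(h[...,2]>90)
    mm=np.zeros_like(m); u0,v0,u1,v1=box; mm[v0:v1,u0:u1]=m[v0:v1,u0:u1]; return mm
g=np.array([.5162,.1402]); a=np.radians(85.94); ey=np.array([np.cos(a),np.sin(a)]); ex=np.array([ey[1],-ey[0]])
def report(d,nm,box):
    mm=knob(d,box); c=np.argwhere(mm).mean(0)[::-1]
    # silhouette centroid ~ projection of knob middle (z .127)
    X=atz(d,[c],.127)[0]; q=np.array([(X[:2]-g)@ex,(X[:2]-g)@ey]); r=q-[.055,-.055]
    print(nm,mm.sum(),"px",c,"world",np.round(X,4),"cradle",np.round(q,4),"radius",np.hypot(*r),"angle",np.arctan2(-r[1],-r[0]))
E
python3 -c "
from knob import *; from plan import *
st()
d=grab('side','8'); report(d,'side',(225,183,255,210)); crop(d,180,170,280,270,6,'pics/s8.png')
d=grab('top','8'); report(d,'top',(238,158,262,182)); crop(d,130,120,290,250,5,'pics/t8.png')
"
```

```text
t 18.05 p [0.5143 0.1351 0.2163] yaw -4.07 down [ 0.001  0.    -1.   ] F [-0.35  0.03 -0.25] w 0.0851 q [ 2.  21.  79.6  0.  79.4  6. ]
side 20 px [238.15 195.1 ] world [0.567  0.0067 0.127 ] cradle [ 0.0601 -0.1296] radius 0.07475820787917707 angle 1.6394608445959065
top 32 px [247.625  169.3125] world [0.5693 0.0078 0.127 ] cradle [ 0.0623 -0.1283] radius 0.07369335019267897 angle 1.6700942877807892
```

View pics/s8.png

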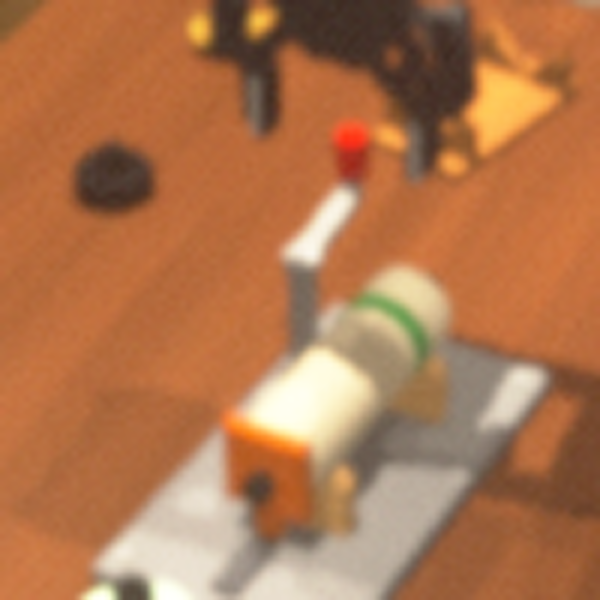

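View pics/t8.png

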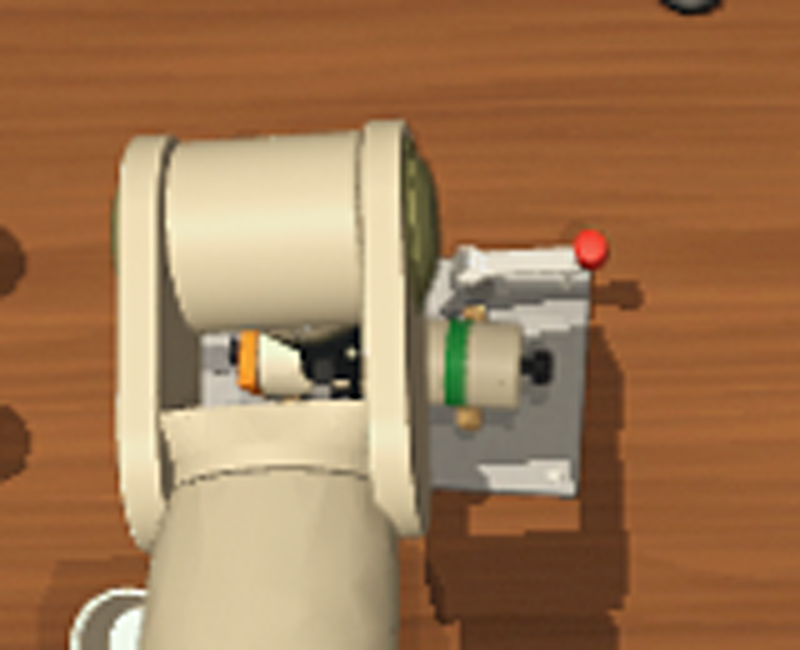

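```bash
python3 -c "
from plan import *
p,R=plan([.567,.008,.2],-1,10)
plan([.567,.008,.130],-1,5,p,R)"
```

```text
12, 2, 6, 0, -0.01, 0, 12, 2, 6, 0, 0, 0, 12, 2, 6, 0, -0.01, 0, 13, 2, 6, 0, 0, 0, 13, 2, 6, 0, -0.01, 0
13, 2, 5, 0, 0, 0, 12, 2, 6, 0, -0.01, 0, 13, 2, 5, 0, 0, 0, 12, 2, 5, 0, -0.01, 0, 13, 1, 6, -0.01, 0, 0
end [0.5674 0.0078 0.2004] yaw -1.1947118475724745
0, 14, 0, 0, 0, 0, 0, 14, 0, 0, 0, 0, 0, 14, 0, 0, 0, 0, 0, 14, 0, 0, 0, 0, 0, 14, 0, 0, 0, 0
end [0.5673 0.0078 0.1304] yaw -1.1947118475724745
```

Request:
move_arm:
  targets: [12, 2, 6, 0, -0.01, 0, 12, 2, 6, 0, 0, 0, 12, 2, 6, 0, -0.01, 0, 13, 2, 6, 0, 0, 0, 13, 2, 6, 0, -0.01, 0]
  hand: -0.1

```text
time_s: 18.77
position: [0.5413, 0.0704, 0.2037]
tool_rot: [[-0.041, -0.0, 0.999], [-0.999, 0.0, -0.041], [0.0, -1.0, -0.0]]
ft_force: [0.1, 0.2, 0.5]
grip_width: 0.0382
```

Request:
move_arm:
  targets: [13, 2, 5, 0, 0, 0, 12, 2, 6, 0, -0.01, 0, 13, 2, 5, 0, 0, 0, 12, 2, 5, 0, -0.01, 0, 13, 1, 6, 0, 0, 0]

```text
time_s: 19.4
position: [0.5661, 0.0069, 0.195]
tool_rot: [[-0.021, -0.0, 1.0], [-1.0, 0.0, -0.021], [-0.0, -1.0, -0.0]]
ft_force: [-0.4, 0.3, 0.1]
grip_width: 0.0384
```

```bash
python3 -c "
from h import *; from plan import *
st()
d=grab('side','9'); crop(d,190,130,290,230,6,'pics/s9.png')
"
```

```text
t 19.4 p [0.5661 0.0069 0.195 ] yaw -1.19 down [-0.  0. -1.] F [-0.37  0.33  0.11] w 0.0384 q [-11.3  25.4  76.1   0.   78.5 -10.1]
```

View pics/s9.png

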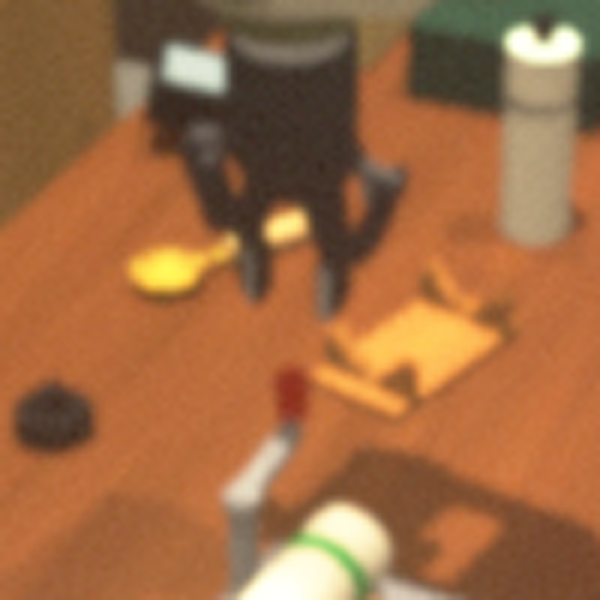

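The fingers, at crop (255,285) and (328,300), bracket the red knob at (290,390), so I can descend.

Request:
move_arm:
  targets: [0, 14, 0, 0, 0, 0, 0, 14, 0, 0, 0, 0, 0, 14, 0, 0, 0, 0, 0, 13, 0, 0, 0, 0, 0, 10, 0, 0, 0, 0]

```text
time_s: 20.08
position: [0.5656, 0.0078, 0.1291]
tool_rot: [[-0.021, -0.001, 1.0], [-1.0, 0.0, -0.021], [-0.0, -1.0, -0.001]]
ft_force: [-0.3, -0.1, 0.8]
grip_width: 0.0386
```

```bash
cat > arc.py <<'E'
from plan import *
from rig import env
s=env.observe(); p=np.array(s["position"]);R=np.array(s["tool_rot"])
post=np.array([.5659,.0814]); ex=np.array([.9975,-.0708]); ey=np.array([.0708,.9975])
aa=float(sys.argv[1]); bb=float(sys.argv[2]); n=int(sys.argv[3]); z=.130
for a in np.linspace(aa,bb,n+1)[1:]:
    t=np.r_[post+.075*(-np.cos(a)*ex-np.sin(a)*ey),z]; yw=np.radians(-4.06+np.degrees(a)-90)
    zz=np.array([np.cos(yw),np.sin(yw),0]); y=np.array([0,0,-1.]); Rt=np.column_stack([np.cross(y,zz),y,zz])
    d=np.round(R.T@(t-p)*1000,1); w=np.round(Ro.from_matrix(R.T@Rt).as_rotvec(),2)
    print(", ".join("%g"%(v+0) for v in np.r_[d,w]),end=",  \n"); p=p+R@d/1000; R=R@Ro.from_rotvec(w).as_matrix()
print(p,np.degrees(np.arctan2(R[1,2],R[0,2])))
E
python3 -c "
from plan import *
st()"; python3 arc.py 1.65 0.9 15
```

```text
t 20.075 p [0.5656 0.0078 0.1291] yaw -1.19 down [-0.001  0.    -1.   ] F [-0.26 -0.1   0.8 ] w 0.0386 q [-11.2  29.2  81.5  -0.   69.3 -10. ]
1.4, -0.9, -2.8, 0, 0.02, 0,  
-0.1, 0, -3.8, 0, 0.05, 0,  
-0.1, 0, -3.7, 0, 0.05, 0,  
-0.1, 0, -3.8, 0, 0.05, 0,  
-0.1, 0, -3.7, 0, 0.05, 0,  
-0.1, 0, -3.8, 0, 0.05, 0,  
-0.1, 0.1, -3.7, 0, 0.05, 0,  
-0.1, 0, -3.8, 0, 0.05, 0,  
-0.1, 0, -3.7, 0, 0.05, 0,  
-0.1, 0, -3.8, 0, 0.05, 0,  
-0.1, 0, -3.7, 0, 0.05, 0,  
-0.1, 0, -3.8, 0, 0.05, 0,  
-0.1, 0, -3.7, 0, 0.05, 0,  
-0.1, 0, -3.8, 0, 0.05, 0,  
-0.1, 0, -3.7, 0, 0.05, 0,  
[0.51526582 0.02612193 0.12996807] -42.44495639627647
```

Request:
move_arm:
  targets: [1.4, -0.9, -2.8, 0, 0.02, 0, -0.1, 0, -3.8, 0, 0.05, 0, -0.1, 0, -3.7, 0, 0.05, 0, -0.1, 0, -3.8, 0, 0.05, 0, -0.1, 0, -3.7, 0, 0.05, 0]

```text
time_s: 20.7
position: [0.5484, 0.0082, 0.1316]
tool_rot: [[-0.241, 0.002, 0.97], [-0.97, -0.0, -0.241], [-0.0, -1.0, 0.002]]
ft_force: [2.0, -0.2, -0.9]
grip_width: 0.0384
```

Request:
move_arm:
  targets: [-0.1, 0, -3.8, 0, 0.05, 0, -0.1, 0, -3.7, 0, 0.05, 0, -0.1, 0, -3.8, 0, 0.05, 0, -0.1, 0, -3.7, 0, 0.05, 0, -0.1, 0, -3.8, 0, 0.05, 0]

```text
time_s: 21.32
position: [0.5309, 0.0148, 0.1317]
tool_rot: [[-0.474, 0.002, 0.881], [-0.881, -0.001, -0.474], [-0.0, -1.0, 0.002]]
ft_force: [1.5, -1.8, -1.0]
grip_width: 0.0382
```

```bash
python3 -c "
from h import *; from plan import *
st()
d=grab('side','10'); crop(d,190,150,290,250,6,'pics/s10.png')
"; python3 arc.py 1.15 0.6 10
```

```text
t 21.325 p [0.5309 0.0148 0.1317] yaw -28.28 down [ 0.002 -0.001 -1.   ] F [ 1.46 -1.83 -0.96] w 0.0382 q [-11.2  25.9  87.1  -0.   66.9  17.1]
-0.3, 1.7, -4.2, 0, 0.05, 0,  
-0.1, 0, -4.2, 0, 0.06, 0,  
-0.1, 0, -4.1, 0, 0.05, 0,  
-0.1, 0, -4.1, 0, 0.06, 0,  
-0.1, 0, -4.1, 0, 0.05, 0,  
-0.1, -0.1, -4.2, 0, 0.06, 0,  
-0.1, 0, -4.1, 0, 0.05, 0,  
-0.2, 0, -4.1, 0, 0.06, 0,  
-0.1, 0, -4.1, 0, 0.05, 0,  
-0.1, 0, -4.2, 0, 0.06, 0,  
[0.50115443 0.04358799 0.13002292] -59.89376618856706
```

View pics/s10.png

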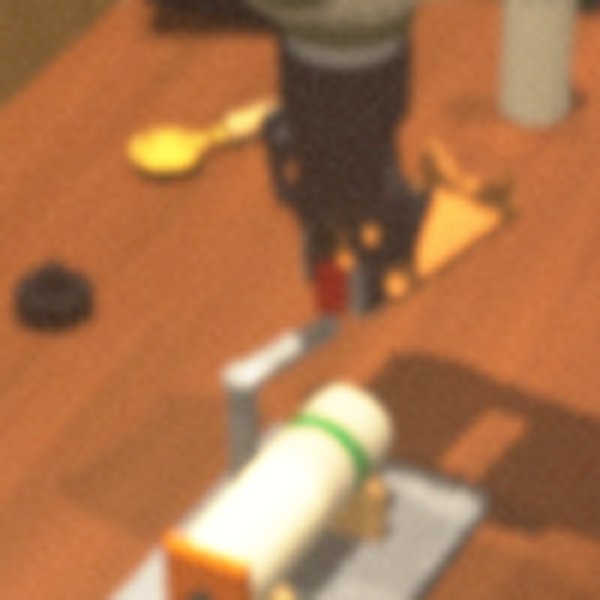

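The rear finger is pushing the knob with about 2 N, and the arm is turning.

Request:
move_arm:
  targets: [-0.3, 1, -4.2, 0, 0.05, 0, -0.1, 0, -4.2, 0, 0.06, 0, -0.1, 0, -4.1, 0, 0.05, 0, -0.1, 0, -4.1, 0, 0.06, 0, -0.1, 0, -4.1, 0, 0.05, 0]

```text
time_s: 22.0
position: [0.5143, 0.027, 0.1307]
tool_rot: [[-0.691, 0.002, 0.723], [-0.723, -0.001, -0.691], [-0.001, -1.0, 0.002]]
ft_force: [0.7, -1.9, 0.6]
grip_width: 0.0387
```

Request:
move_arm:
  targets: [-0.1, 0, -4.2, 0, 0.06, 0, -0.1, 0, -4.1, 0, 0.05, 0, -0.2, 0, -4.1, 0, 0.06, 0, -0.1, 0, -4.1, 0, 0.05, 0, -0.1, 0, -4.2, 0, 0.06, 0]

```text
time_s: 22.62
position: [0.5013, 0.0433, 0.1306]
tool_rot: [[-0.864, 0.001, 0.504], [-0.504, -0.001, -0.864], [-0.001, -1.0, 0.001]]
ft_force: [-0.7, -1.0, -0.1]
grip_width: 0.0385
```

```bash
python3 -c "
from plan import *
st()"; python3 arc.py 0.6 0.1 10
```

```text
t 22.625 p [0.5013 0.0433 0.1306] yaw -59.75 down [ 0.001 -0.001 -1.   ] F [-0.71 -1.03 -0.15] w 0.0385 q [-8.6 23.6 91.5 -0.  64.8 51.2]
-0.1, 0.6, -4.1, 0, 0.05, 0,  
-0.1, 0, -3.7, 0, 0.05, 0,  
-0.1, 0, -3.7, 0, 0.05, 0,  
0, 0, -3.8, 0, 0.05, 0,  
-0.1, 0, -3.7, 0, 0.05, 0,  
-0.1, 0, -3.8, 0, 0.05, 0,  
-0.1, 0, -3.7, 0, 0.05, 0,  
-0.1, 0, -3.8, 0, 0.05, 0,  
-0.1, 0, -3.7, 0, 0.05, 0,  
-0.1, 0, -3.8, 0, 0.05, 0,  
[0.49095786 0.07922676 0.12997084] -88.3936581062749
```

Request:
move_arm:
  targets: [-0.1, 0.3, -4.1, 0, 0.05, 0, -0.1, 0, -3.7, 0, 0.05, 0, -0.1, 0, -3.7, 0, 0.05, 0, 0, 0, -3.8, 0, 0.05, 0, -0.1, 0, -3.7, 0, 0.05, 0]

```text
time_s: 23.25
position: [0.4937, 0.0607, 0.1303]
tool_rot: [[-0.962, 0.001, 0.275], [-0.275, -0.001, -0.962], [-0.001, -1.0, 0.001]]
ft_force: [-0.9, -2.5, 0.4]
grip_width: 0.0383
```

Request:
move_arm:
  targets: [-0.1, 0, -3.8, 0, 0.05, 0, -0.1, 0, -3.7, 0, 0.05, 0, -0.1, 0, -3.8, 0, 0.05, 0, -0.1, 0, -3.7, 0, 0.05, 0, -0.1, 0, -3.8, 0, 0.05, 0]

```text
time_s: 23.88
position: [0.4907, 0.0794, 0.1302]
tool_rot: [[-1.0, 0.0, 0.028], [-0.028, -0.0, -1.0], [-0.0, -1.0, 0.001]]
ft_force: [-0.6, -1.6, 1.5]
grip_width: 0.0387
```

```bash
python3 -c "
from h import *; from plan import *
st()
d=grab('side','11'); crop(d,190,150,290,250,6,'pics/s11.png')
"; python3 arc.py 0.08 -0.15 10
```

```text
t 23.875 p [0.4907 0.0794 0.1302] yaw -88.38 down [ 0. -0. -1.] F [-0.6  -1.62  1.5 ] w 0.0387 q [-4.5 23.1 92.5 -0.  64.4 83.9]
-0.4, 0.2, -2.7, 0, 0.04, 0,  
0, 0, -1.8, 0, 0.02, 0,  
0, 0, -1.7, 0, 0.03, 0,  
0, 0, -1.7, 0, 0.02, 0,  
0, 0, -1.7, 0, 0.02, 0,  
-0.1, 0, -1.8, 0, 0.03, 0,  
0, 0, -1.7, 0, 0.02, 0,  
0, 0, -1.7, 0, 0.02, 0,  
0, 0, -1.7, 0, 0.02, 0,  
0, 0, -1.8, 0, 0.03, 0,  
[0.49268498 0.09788528 0.12999007] -102.79848091083575
```

View pics/s11.png

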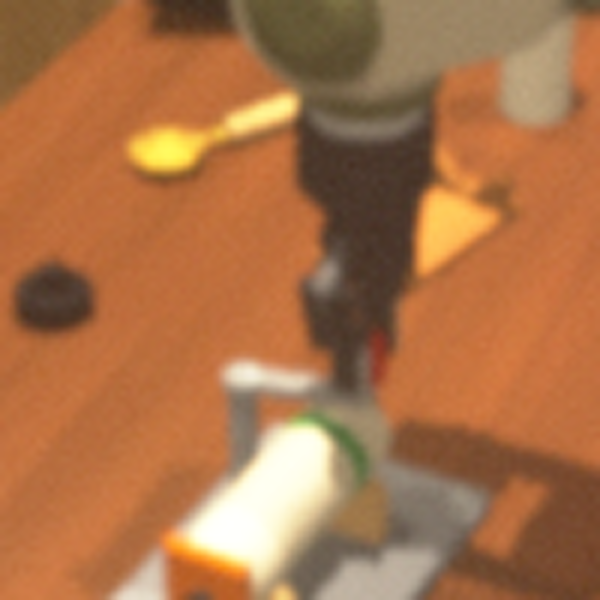

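Request:
move_arm:
  targets: [-0.4, 0, -2.5, 0, 0.04, 0, 0, 0, -2, 0, 0.02, 0, 0, 0, -2, 0, 0.03, 0, 0, 0, -2, 0, 0.02, 0, 0, 0, -2, 0, 0, 0]

```text
time_s: 24.55
position: [0.4914, 0.0901, 0.1297]
tool_rot: [[-0.997, -0.0, -0.08], [0.08, 0.0, -0.997], [0.0, -1.0, -0.0]]
ft_force: [-0.6, -1.6, 0.4]
grip_width: 0.0389
```

Request:
move_arm:
  targets: [0, 0, -1, 0, 0, 0, 0, 0, -1, 0, 0, 0, 0, 0, -0.5, 0, 0, 0, 0, 0, -0.5, 0, 0, 0, 0, 0, -0.5, 0, 0, 0]

```text
time_s: 25.18
position: [0.4917, 0.0935, 0.1297]
tool_rot: [[-0.997, -0.0, -0.08], [0.08, 0.0, -0.997], [0.0, -1.0, -0.0]]
ft_force: [-1.5, -0.6, -0.4]
grip_width: 0.0385
```

Request:
move_arm:
  targets: [0, 0, -0.5, 0, 0, 0, 0, 0, -0.5, 0, 0, 0, 0, 0, -0.5, 0, 0, 0, 0, 0, -0.5, 0, 0, 0, 0, 0, -0.5, 0, 0, 0]

```text
time_s: 25.8
position: [0.4919, 0.096, 0.1297]
tool_rot: [[-0.997, 0.0, -0.08], [0.08, 0.0, -0.997], [-0.0, -1.0, -0.0]]
ft_force: [-1.5, -0.5, -0.4]
grip_width: 0.0382
```

Request:
move_arm:
  targets: [0, 0, -0.4, 0, 0, 0, 0, 0, -0.4, 0, 0, 0, 0, 0, -0.4, 0, 0, 0, 0, 0, -0.4, 0, 0, 0, 0, 0, 0, 0, 0, 0]

```text
time_s: 26.42
position: [0.492, 0.0976, 0.1297]
tool_rot: [[-0.997, 0.0, -0.08], [0.08, 0.0, -0.997], [-0.0, -1.0, -0.0]]
ft_force: [-0.5, -0.9, 1.0]
grip_width: 0.0385
```

Request:
move_arm:
  targets: [0, 0, -0.5, 0, 0, 0, 0, 0, -0.5, 0, 0, 0, 0, 0, -0.5, 0, 0, 0, 0, 0, -0.5, 0, 0, 0, 0, 0, 0, 0, 0, 0]

```text
time_s: 27.05
position: [0.4922, 0.0992, 0.1297]
tool_rot: [[-0.997, -0.0, -0.08], [0.08, -0.001, -0.997], [0.0, -1.0, 0.001]]
ft_force: [-2.1, -5.0, 0.2]
grip_width: 0.0381
```

```bash
python3 -c "
from h import *; from plan import *
st()
d=grab('side','12'); crop(d,190,170,270,250,7,'pics/s12.png')
d=grab('top','12'); crop(d,150,140,270,240,6,'pics/t12.png')
"
```

```text
t 27.05 p [0.4922 0.0992 0.1297] yaw -94.59 down [-0.    -0.001 -1.   ] F [-2.06 -4.98  0.16] w 0.0381 q [-2.1 23.6 91.7 -0.1 64.7 92.5]
```

View pics/s12.png

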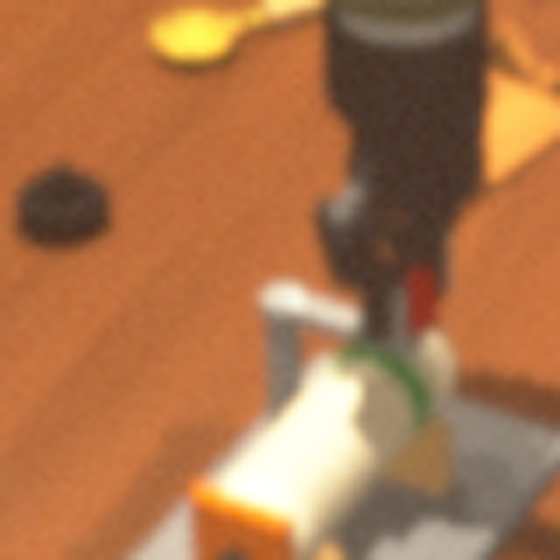

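View pics/t12.png

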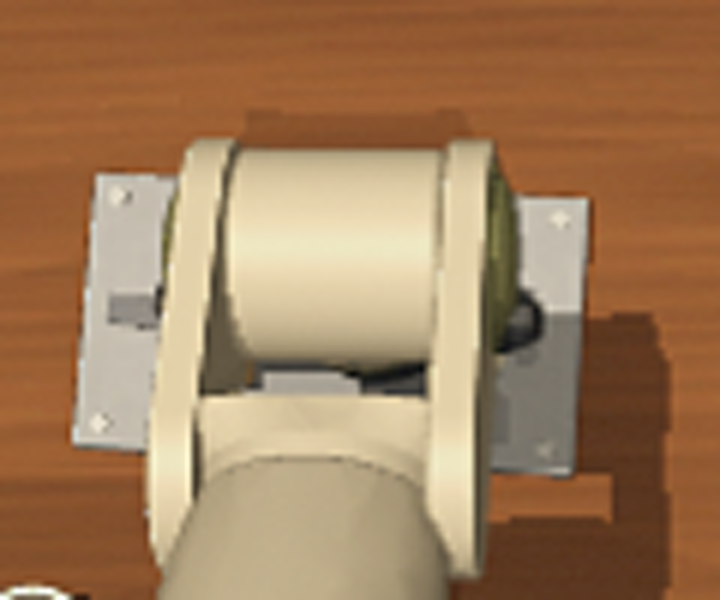

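Request:
move_arm:
  targets: [0, 0, -0.3, 0, 0, 0, 0, 0, -0.3, 0, 0, 0, 0, 0, 0, 0, 0, 0, 0, 0, 0, 0, 0, 0, 0, 0, 0, 0, 0, 0]

```text
time_s: 27.78
position: [0.4922, 0.0993, 0.1297]
tool_rot: [[-0.997, -0.0, -0.08], [0.08, -0.002, -0.997], [0.0, -1.0, 0.002]]
ft_force: [-1.7, -8.6, 0.8]
grip_width: 0.0383
```

The end stop is reached: the force rises and nothing moves. I'll back the fork off to centre it, then lift away.

Request:
move_arm:
  targets: [0, 0, 3, 0, 0, 0, 0, 0, 3, 0, 0, 0, 0, 0, 2.5, 0, 0, 0, 0, -3, 0, 0, 0, 0, 0, -10, 0, 0, 0, 0]

```text
time_s: 28.4
position: [0.4914, 0.0918, 0.143]
tool_rot: [[-0.997, -0.001, -0.08], [0.08, 0.0, -0.997], [0.001, -1.0, -0.0]]
ft_force: [-0.5, 0.5, 0.6]
grip_width: 0.0386
```

Request:
move_arm:
  targets: [0, -25, 0, 0, 0, 0, 0, -30, 0, 0, 0, 0, 0, -30, 0, 0, 0, 0, 0, -30, 0, 0, 0, 0, 0, -30, 0, 0, 0, 0]

```text
time_s: 29.02
position: [0.4913, 0.0919, 0.2896]
tool_rot: [[-0.997, 0.001, -0.08], [0.08, 0.0, -0.997], [-0.001, -1.0, -0.0]]
ft_force: [-0.4, 0.0, 0.2]
grip_width: 0.0385
```

Request:
move_arm:
  targets: [0, 0, 40, 0, 0, 0, 0, 0, 50, 0, 0, 0, 0, 0, 50, 0, 0, 0, 0, 0, 50, 0, 0, 0, 0, 0, 40, 0, 0, 0]

```text
time_s: 29.65
position: [0.4727, -0.1392, 0.2885]
tool_rot: [[-0.997, 0.001, -0.081], [0.081, -0.0, -0.997], [-0.001, -1.0, 0.0]]
ft_force: [1.0, -0.1, 0.3]
grip_width: 0.0385
```

```bash
python3 -c "
from knob import *; from plan import *
st()
d=grab('side','13'); crop(d,180,180,280,270,6,'pics/s13.png'); report(d,'side',(225,190,270,240))
d=grab('top','13'); crop(d,150,150,270,240,6,'pics/t13.png'); report(d,'top',(200,170,262,215))
cv2.imwrite('pics/t13f.png',d['pixels'][...,::-1])
"
```

```text
t 29.65 p [ 0.4727 -0.1392  0.2885] yaw -94.63 down [ 0.001 -0.    -1.   ] F [ 1.01 -0.08  0.33] w 0.0385 q [-30.2  14.1  77.6   0.   88.3  64.4]
side 12 px [248.91666667 211.        ] world [0.4936 0.0806 0.127 ] cradle [-0.0183 -0.061 ] radius 0.07355915620662927 angle 0.08170397274506974
top 28 px [220.71428571 196.07142857] world [0.491  0.0894 0.127 ] cradle [-0.0215 -0.0525] radius 0.07657931510273429 angle -0.03297574632472225
```

View pics/s13.png

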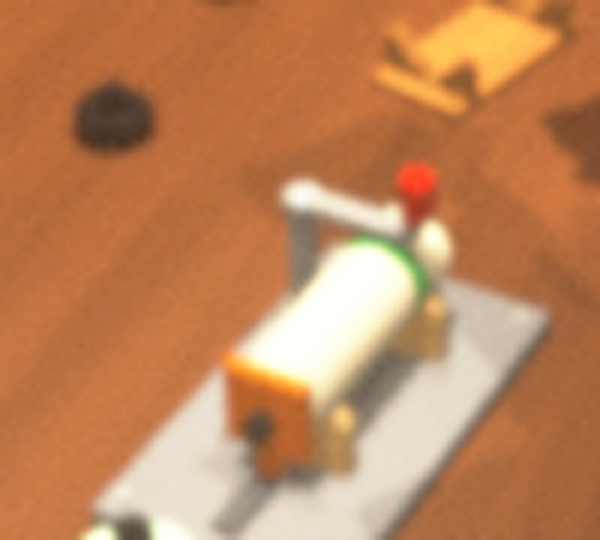

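View pics/t13.png

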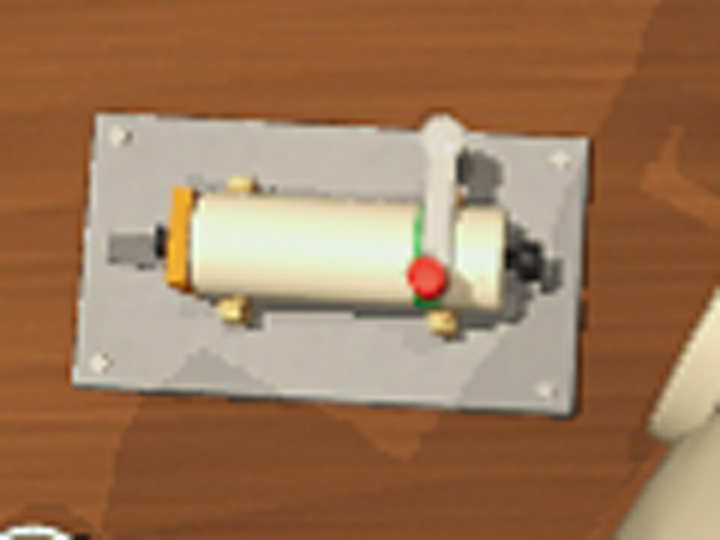

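View pics/t13f.png

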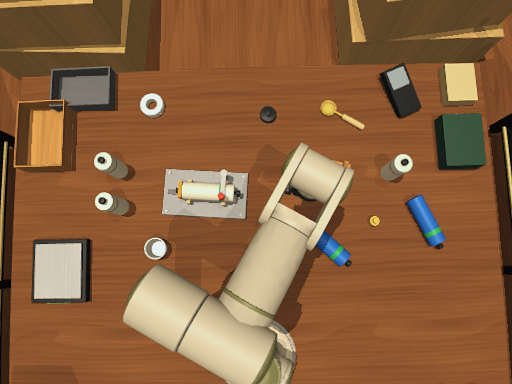

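Everything appears in place. One last numerical check on stop movement and canister pose before I hand in.

```bash
python3 -c "
from knob import *
from scipy.optimize import least_squares
a0=load('pics/top0.npz'); a1=load('pics/top13.npz'); s0=load('pics/side0.npz'); s1=load('pics/side13.npz')
import numpy as np
def shift(A,B,box):
    u0,v0,u1,v1=box; x=[cv2.cvtColor(q['pixels'],cv2.COLOR_RGB2GRAY).astype(np.float32)[v0:v1,u0:u1] for q in (A,B)]
    return cv2.phaseCorrelate(x[0],x[1])
print('stop back (top)',shift(a0,a1,(165,178,183,206)),'side',shift(s0,s1,(212,236,226,262)))
C=cloud(a1)[180:206,182:233].reshape(-1,3); P=C[(C[:,2]>.055)&(C[:,2]<.095)]
def f(p):
    a=np.array([np.cos(p[2]),np.sin(p[2]),0]); q=P-np.array([p[0],p[1],p[3]]); q=q-np.outer(q@a,a); return np.linalg.norm(q,axis=1)-.027
o=least_squares(f,[.514,.135,np.radians(86),.065],loss='soft_l1',f_scale=.003); print('axis heading',np.degrees(o.x[2]),'z',o.x[3],'lat',(o.x[:2]-g)@ex)
for q in (a0,a1):
  h=cv2.cvtColor(q['pixels'],cv2.COLOR_RGB2HSV)
  for v in (186,190,194): print(v,h[v,174:186,0],h[v,174:186,1])
"
```

```text
stop back (top) ((-0.29969381495141256, 0.31645294457543116), 0.6581714073816936) side ((0.6566767880983404, 0.5873849373350559), 0.7616160360383398)
axis heading 85.34937132959648 z 0.06400377715564702 lat 0.05521886351959288
186 [19 19 19 17 19 20 20 19 12 12 10 36] [ 27  28  24  25 152 203 198 208 250 242 207  16]
190 [17 16  0 12 20 20 20 15 12 13 12 11] [ 25  26   5 125 199 196 197 223 239 237 237 136]
194 [20 18 19 16 20 20 20 11 13 12 13 12] [ 31  29  25 107 202 197 193 240 239 222 145  76]
186 [19 19 19 17 19 20 20 17 46 39 38 38] [ 28  28  25  25 152 207 208 140  26  35  36  37]
190 [19 18 30 13 20 20 19 15 53 45 43 44] [ 26  25   5 127 200 203 205  96  17  21  22  21]
194 [19 19 19 16 20 20 19 17 26 26 25 26] [ 33  29  26 108 204 200 201  98  45  48  50  47]
```

```bash
python3 -c "
from rig import env
print(env.close_job())"
```

```text
the job is handed in; nothing more can be done
None
```

I handed the job in at about 30 s: the green-banded canister is in the cradle against the orange stop, released, with the keeper swung across over it. No verdict is reported, so this rests on my own checks.

**What I did**
- **Loading:** I gripped the canister on its rest and lowered it into the groove with its lid away from the stop.
- **Sliding:** I slid it about 13.5 mm, still held, until the tool stopped moving and the force rose. The force along the groove peaked at about 10 N, and part of that was drag. I eased off slightly and let go.
- **Keeper:** I pushed the red knob round with the partly open fingers until it hit its end stop at about 9 N. Then I backed off and moved the arm clear.

**Last checks**
- **Stop:** its edge pixels in the top view are unchanged from the first picture. A phase-correlation check gave shifts of 0.3 to 0.9 px, which I put down to the canister now being in view behind it.
- **Canister:** it shows no visible gap to the stop. The fitted axis is 64 mm high (65 expected), with a heading of 85.3° against 85.9° for the groove. That fit's sideways figure (55 mm) made no sense; I put it down to the fit's free position along the axis and ignored it.
- **Keeper:** the two cameras disagree on the angle, −0.03 rad from the top and +0.08 rad from the side. Both are within 0.12, and the end stop was felt.
- **Surroundings:** all three standing canisters are upright in the final top view, and the gripper is clear of everything.

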